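Hang and load the hook-on shelf

TASK

Hook the loose steel shelf onto the slotted rack, its two claws in the middle row of slots, and press it down until it is fully home and the latch has snapped out over it. Then stand the small round tin upright on the shelf floor, in front of the upright web, and leave everything else where it stands.

Things in the scene. Friction and masses are not known exactly. Their poses are not given: they have to be found in the camera images.
- rack: Fixed rack, 220 mm wide, 361 high: wooden base board 18 thick, reaching 30 in front of the uprights; two white metal uprights centred at y = +45 and -45 mm; wooden top board. Origin on the worktop midway between the uprights, in the plane of their fronts; x points to its back, away from the robot, z up.
- slot_row (a point): On the rack, in the plane of the upright fronts, midway between the two middle slots, at their lower edges (150 mm above the worktop). Axes as rack. Each upright: 30 mm wide, front plate 4 thick, open behind, three slots 12 wide and 32 high, lower edges at 85, 150 and 215 mm above the worktop.
- top_edge (a point): Middle of the lower front edge of the rack's fixed top board: 345 mm above the worktop, 50 mm in front of the upright fronts. A gripper pointing straight down would hit it while working at the slots: lean it 25 to 45 degrees, fingers pointing forward and down, gripper body towards the robot.
- latch (a joint): Sprung steel wedge midway between the uprights, tip 1 mm behind their front plane, 132.5 mm above the worktop. 0 = fully out (at rest), grows to 0.010 m as pushed back. The shelf's catch rib pushes it back about 5 mm on the way down; it springs out above the rib when the shelf is home. Pushing past it takes about 5 to 15 N downward, more than the shelf's weight.
- shelf: Loose dark steel shelf, 0.28 kg, standing as it will hang. Origin: bottom, mid-width, rear face of the back plate; x points to the claw side, away from the robot, z up. Floor 130 mm wide (y), 154 deep (x = -154 to 0), 6 thick; rim 4 thick, up to z = 14, at front and sides; back plate 5 thick, 70 high. Catch rib, 30 long in y, at z = 26 to 34, stands 6 mm out of the rear face.
- claw_root (a point): On the shelf's rear face, mid-width, 54 mm above its underside, level with the undersides of the claw necks; axes as shelf. Two claws 7 mm thick at y = +45 and -45: necks 8 high go back 11 mm, hooks drop 15 below the necks. Hooking: enter square, this point 15 to 23 mm above slot_row, straight back until the plate meets the uprights, then straight down; home, it meets slot_row.
- shelf_grip (a point): Grip point in the shelf's upright web, 28 mm in front of the rear face, 36 mm above the underside; axes as shelf. The web is 12 mm thick (y = -6 to +6 mm), from 5 to 48 mm in front of the rear face, its top 56 mm above the underside: grip across its thickness, from above or leaning.
- shelf_spot (a point): Middle of the clear shelf floor in front of the web: on the floor's upper side (6 mm above the shelf's underside), 99 mm in front of the rear face. Axes as shelf.
- tin: Round dark green tin with a closed lid, 66 mm in diameter, 45 mm high, 0.12 kg, standing on the worktop. Origin at the centre of its underside, z up.
- pinch_bowl: Small clay bowl, 71 mm wide, 30 mm high, to be left alone. Origin at the centre of its underside.
- glass_jar: Small glass jar with pebbles, 72 mm wide, 85 mm high, to be left alone. Origin at the centre of its underside.
- tongs: Bamboo tongs, 157 mm long, 13 mm high, lying on the hob, to be left alone. Origin under their middle.
Mind the look-alikes: they are no part of the job. What is shaped like the tin but orange is not meant.

How it is judged (in metres and radians):
On the way, in this order (a step that is already met when the one before it is completed fails the run):
1. the shelf hangs in the middle row of slots, fully down, with the latch out over its catch rib (x of claw_root in the frame of slot_row between -0.006 and 0.006 m and y of claw_root in the frame of slot_row between -0.007 and 0.007 m and z of claw_root in the frame of slot_row between -0.004 and 0.004 m and angle between the x axis of shelf and the x axis of rack, either way round below 0.12 rad and angle between shelf's own z axis and vertical below 0.12 rad and value of joint latch below 0.003 m), for 0.2 s.
2. the tin stands on the shelf floor in front of the web (x of tin in the frame of shelf_spot between -0.022 and 0.022 m and y of tin in the frame of shelf_spot between -0.031 and 0.031 m and z of tin in the frame of shelf_spot between -0.004 and 0.005 m and angle between tin's own z axis and vertical below 0.15 rad and contact force between tin and shelf above 0.3 N), for 0.2 s.
At the end, for the whole second after the job is handed in: claw_root within 6 mm front to back, 7 sideways, 4 in height of slot_row; shelf level and square to 0.12 rad; latch within 3 mm of fully out; tin upright (0.15 rad) on the shelf floor, within 22 mm front to back, 31 sideways, 5 in height of shelf_spot; both at rest (all of step 1 and all of step 2 and linear speed of each of tin, shelf below 0.02 m/s); the robot touches nothing.
It fails at once if the pinch bowl is moved more than 30 mm (distance of pinch_bowl from where it was at the start of the episode above 0.03 m).
It fails at once if the glass jar is moved more than 30 mm (distance of glass_jar from where it was at the start of the episode above 0.03 m).
It fails at once if the tongs is moved more than 30 mm (distance of tongs from where it was at the start of the episode above 0.03 m).
It also fails if it takes over 58 s, if anything falls off the work surface, if the arm or the gripper's body presses on something with over 40 N, if the wrist force passes 120 N, or if a joint passes its speed limit or range.

ROBOT

A 6-joint arm with a two-finger parallel gripper is mounted at the origin on a cart in front of the work surface, level with it; the furniture and walls round the work are solid. World frame = base frame: x ahead of the robot, y to its left, z up, the work surface at z = 0. Lengths are in mm, angles in rad, forces in N, time in s.
With the tool pointing down it reaches from about 275 to 975 mm from the base axis. Payload 8.4 kg.
Tool frame: the origin (TCP) lies between the finger pads; the fingertips stand 25 mm ahead of it and the grasp point (between the pads) lies 6 mm ahead of it; z points along the fingers, x is the direction in which the jaws open and shut, and the axes are right-handed (so a half turn about z gives the same grasp; the last joint's range is limited). The gripper opens to 92 mm and grips with 3 to 60 N. Pads are 20 mm wide; open, the fingers measure 128 mm over their backs; the gripper's body (75 mm by 189 mm) begins 69 mm behind the grasp point.
Start: joints at [-1.322, 0.353, 1.633, -0, 1.155, -0.002], TCP at [155.11, -605.449, 239.583] pointing down, gripper open.
Joint ranges: [-2.63, 2.63], [-0.92, 2.1], [0.06, 2.66], [-1.3, 4.44], [0, 2.69], [-3.02, 3.02]. Speed limits (rad/s): [2.22, 2.22, 2.79, 3.14, 3.14, 3.14].

INTERFACE

Orientations are given as a 3x3 rotation matrix whose columns are the frame's x, y, z axes.
In Python, from cell import * gives the robot as it stands. The module is installed in compiled form; this text tells all that it offers.
- The arm moves only by the tool arm_command, never from a script. Its argument "plan" is a list of rows, each an object of numbers: "fingers": the finger opening in cm, from 0 to 9.19; "x", "y", "z": the shift along the tool's x, y, z in cm; "yaw": the turn about the tool's z in rad. In form: [{"fingers": .., "x": .., "y": .., "z": .., "yaw": ..}, ...]. A call has exactly 8 rows; each row is the pose to reach, as a shift and turn from the pose measured when the call began, along the tool's axes at that moment; what a row does not reach only later rows make up. A row lasts 1/12 s, in which the tool goes at most 41.7 mm and 7.16 degrees, less where a joint would pass 70% of its speed; a pose out of reach is approached as far as the arm can. A call with a gripper value outside its range is refused whole. The fingers move at their own pace and stop on an object; "newtons" is the grip in N (left out, the last holds). Time passes only in rows, so rows that repeat a pose let the fingers close, or fill a call up. It gives the time, the measured TCP pose, the force and the opening at its end, in the units of the state.
- get_obs(): the state, without advancing time (a new reading comes with each control period).
- read_camera(name): name is "side" or "top" or "wrist"; returns a dict with "image" (420x560x3 uint8, red, green, blue), "intrinsics" (3x3 intrinsics, pixels), "R" (3x3) and "t" (3): a world point X has camera coordinates R X + t. Camera axes: x right, y down, z forward; pixel columns grow to the right and rows downward; lengths in mm; the calibration is good to about 2 mm. A picture is of the moment at which its call begins. There is no depth.
- sign_off(): hands the job in, once; it reports no verdict.
Trained networks look in the newest picture that a camera, given by its name, has taken for a name from the list of things; names that differ only in an ending like _2 or _b are one class to them, and where a whole thing is asked for, a point or a joint stands for the part that bears it (a point fixed in the world has none). Each returns a list of dicts, best first, with "conf" (0 to 1); they miss things now and then, are a little off and sometimes report something else, mostly with a low value. They report only what shows in the picture. A call takes as long as a camera call. They do not tell look-alikes from the thing itself.
- cut_out(camera, target): "mask" (420x560 bool, what is visible of it) and "centre" ([column, row] in pixels, amid what is visible of it).
- spot_point(camera, target): "centre" ([column, row] in pixels: a listed point, or the origin of a listed thing).
The state is a dict: "t": time; "joint_pos": joint angles; "qvel": joint speeds; "effort": joint torques, N m; "eef_pos": TCP position; "eef_rot": TCP orientation; "wrist_force": force on the tool from outside, world axes, zero at the start; "moment": the same for the moment, N m; "width": finger opening in mm.
Only numpy, scipy, OpenCV 4.12 (cv2) and the standard library are available. Lean on these libraries where they do the work, as an engineer would, in place of code of your own. Each camera call takes 0.05 s, during which the arm holds its last target.

## Working session

There is one attempt and no reset: what is moved stays moved. The work goes in short steps, Python scripts to look and compute and a tool call to move; the robot and the scene stay as the last step left them, time stands still between calls to the robot, and variables do not carry over. Pictures are saved under pics/ and viewed, and the job is handed in when it is done.

Besides the shell and the picture viewer there is one more tool, called after "Call:" by a JSON object that holds its "name" and its "arguments". arm_command: Moves the arm, as the interface text tells. Its arguments: {"type":"object","properties":{"plan":{"type":"array"},"newtons":{"type":"number"}},"required":["plan"]}

```bash
mkdir -p pics; python3 - <<'E'
from cell import *
import cv2
o=get_obs()
print({k:(v if not hasattr(v,'round') else v) for k,v in o.items()})
for n in ["side","top","wrist"]:
    c=read_camera(n); cv2.imwrite(f"pics/{n}0.png",c["image"][:,:,::-1])
    print(n,c["intrinsics"].round(1).tolist(),c["R"].round(4).tolist(),c["t"].round(1).tolist())
    for th in ["rack","slot_row","top_edge","latch","shelf","claw_root","shelf_grip","shelf_spot","tin","pinch_bowl","glass_jar","tongs"]:
        try:
            print(th,[( [round(float(q)) for q in d["centre"]],round(d["conf"],2)) for d in spot_point(n,th)][:4])
        except Exception as e: print(th,e)
E
```

```text
{'t': 0.0, 'joint_pos': array([-1.32239225e+00,  3.53651885e-01,  1.63410987e+00, -1.97074353e-05,
        1.15520543e+00, -2.38725660e-03]), 'qvel': array([ 0.00061973,  0.00031084,  0.0005614 , -0.0012032 , -0.00243712,
       -0.00239617]), 'effort': array([-2.61511515e-03, -5.93841505e+01, -3.34216762e+01,  6.97144051e-02,
        2.35279341e-02, -1.57070358e-04]), 'eef_pos': array([ 154.9972771 , -605.00869903,  238.87172364]), 'eef_rot': array([[ 2.48178086e-01, -9.68714360e-01, -3.55414936e-04],
       [-9.68713450e-01, -2.48178340e-01,  1.32790810e-03],
       [-1.37456994e-03,  1.47375379e-05, -9.99999055e-01]]), 'wrist_force': array([-0.16171235,  0.05162682, -0.17918172]), 'moment': array([ 0.04964414, -0.00044679, -0.02764682]), 'width': 91.74212559235758}
side [[455.4, 0.0, 277.9], [0.0, 455.4, 206.2], [0.0, 0.0, 1.0]] [[0.9602, -0.2783, 0.0251], [-0.1154, -0.4765, -0.8716], [0.2545, 0.8339, -0.4897]] [-519.6, 239.3, 1478.5]
rack [([308, 282], 0.73), ([252, 301], 0.73), ([217, 210], 0.56)]
slot_row [([312, 242], 0.69)]
top_edge [([298, 187], 0.92)]
latch it knows: claw_r
[... 675 characters left out ...]

latch it knows: claw_root, glass_jar, pinch_bowl, rack, shelf, shelf_grip, shelf_spot, slot_row, tin, tongs, top_edge
shelf []
claw_root []
shelf_grip []
shelf_spot []
tin [([400, 262], 0.58), ([360, 254], 0.4)]
pinch_bowl []
glass_jar [([249, 202], 0.64)]
tongs [([127, 260], 0.59)]
wrist [[318.9, 0.0, 279.6], [0.0, 318.9, 215.5], [0.0, 0.0, 1.0]] [[0.2475, -0.9689, -0.0009], [-0.933, -0.2386, 0.2695], [-0.2613, -0.0658, -0.963]] [-624.1, -30.7, 392.3]
rack []
slot_row []
top_edge []
latch it knows: claw_root, glass_jar, pinch_bowl, rack, shelf, shelf_grip, shelf_spot, slot_row, tin, tongs, top_edge
shelf []
claw_root []
shelf_grip []
shelf_spot []
tin []
pinch_bowl []
glass_jar []
tongs []
```

View pics/side0.png

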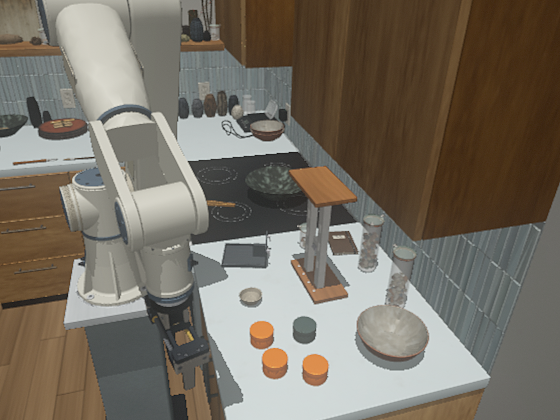

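View pics/top0.png

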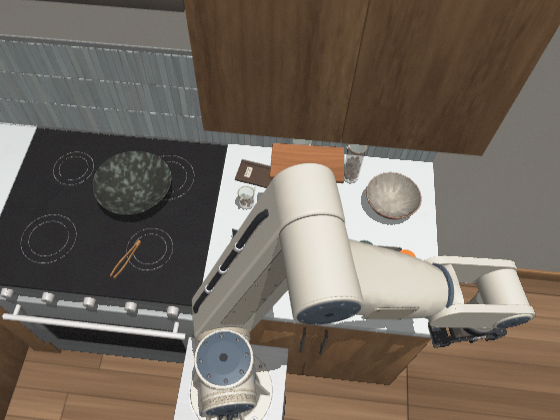

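View pics/wrist0.png

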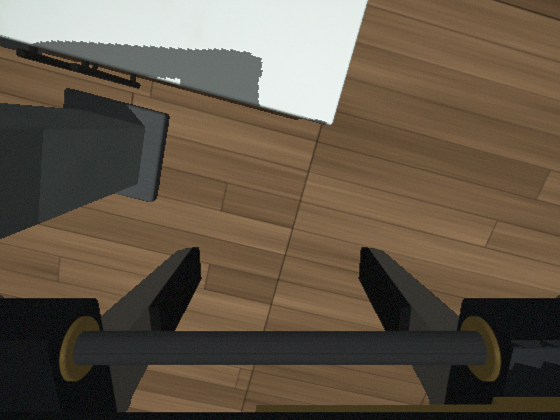

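```bash
cat > h.py <<'E'
import numpy as np, cv2
CAL={}
def ray(c,px):
    K,R,t=c["intrinsics"],c["R"],c["t"]
    C=-R.T@t; d=R.T@np.linalg.inv(K)@np.array([px[0],px[1],1.0]); return C,d/np.linalg.norm(d)
def atz(c,px,z):
    C,d=ray(c,px); s=(z-C[2])/d[2]; return C+s*d
def tri(l):
    A=np.zeros((3,3));b=np.zeros(3)
    for c,px in l:
        C,d=ray(c,px);P=np.eye(3)-np.outer(d,d);A+=P;b+=P@C
    X=np.linalg.solve(A,b)
    res=[np.linalg.norm((np.eye(3)-np.outer(d,d))@(X-C)) for C,d in [ray(c,p) for c,p in l]]
    return X,res
def proj(c,X):
    X=np.atleast_2d(X); p=(c["R"]@X.T).T+c["t"]; p=p@c["intrinsics"].T; return p[:,:2]/p[:,2:]
E
python3 - <<'E'
from cell import *
from h import *
c=read_camera("side"); np.savez("side.npz",**c)
print("C",-c["R"].T@c["t"])
cc=read_camera("top"); np.savez("top.npz",**cc); print("Ctop",-cc["R"].T@cc["t"])
for n,p,z in [("slot_row",(312,242),150),("top_edge",(298,187),345),("rack",(308,282),0),("shelf",(265,260),0),("claw_root",(269,243),54),("grip",(257,248),36),("spot",(238,256),6),
 ("tin o1",(264,338),0),("tin o2",(273,366),0),("tin green",(303,336),0),("bowl",(251,301),0),("orange3",(315,380),0)]:
    print(n,atz(c,p,z).round(0))
im=c["image"][200:400,190:430,::-1]
cv2.imwrite("pics/side1.png",cv2.resize(im,None,fx=3,fy=3,interpolation=cv2.INTER_CUBIC))
E
```

```text
C [  150.23622337 -1263.59799028   945.55767469]
Ctop [-335.32641984 -136.50851973 1680.3053    ]
slot_row [ 604. -154.  150.]
top_edge [ 551. -145.  345.]
rack [ 596. -164.   -0.]
shelf [491. -12.   0.]
claw_root [510.  10.  54.]
grip [469.  16.  36.]
spot [403.  26.   6.]
tin o1 [ 394. -367.    0.]
tin o2 [ 392. -468.    0.]
tin green [ 502. -387.    0.]
bowl [ 394. -208.    0.]
orange3 [ 483. -538.    0.]
```

View pics/side1.png

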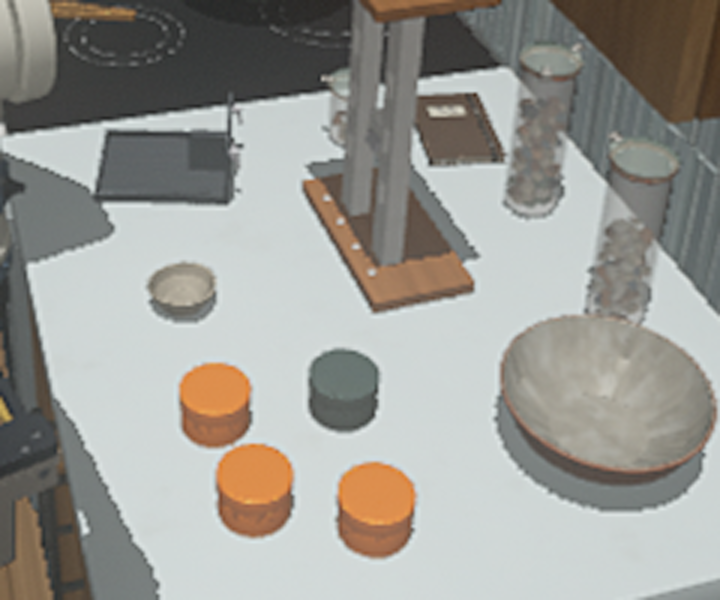

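```bash
python3 - <<'E'
from h import *
c=dict(np.load("side.npz"))
f=lambda u,v,z:atz(c,(190+u/3,200+v/3),z)
P=[f(107,131,14),f(97,196,14),f(230,201,14)]
print(*[p.round(0) for p in P])
d=P[2]-P[1];print("shelf x dir",np.arctan2(d[1],d[0]),np.linalg.norm(d)); d=P[0]-P[1];print("y",np.arctan2(d[1],d[0])-np.pi/2,np.linalg.norm(d))
a,b,e=f(305,182,18),f(376,302,18),f(474,284,18)
print(a.round(),b.round(),e.round());d=a-b;print("rack yaw",np.arctan2(d[1],d[0])-np.pi/2,np.linalg.norm(d));d=e-b;print(np.arctan2(d[1],d[0]),np.linalg.norm(d))
E
```

```text
[373. 101.  14.] [338. -24.  14.] [481. -70.  14.]
shelf x dir -0.31074286321121064 149.80971959546483
y -0.26852074626259315 130.18046883397167
[572. -62.  18.] [ 580. -275.   18.] [ 688. -275.   18.]
rack yaw 0.036128019143839785 213.5609744637004
0.006080682277618842 108.36142499766184
```

```bash
cat >> h.py <<'E'
def toolshift(o,target):
    "cm shift in tool axes to reach world target (mm)"
    return (o["eef_rot"].T@(np.array(target,float)-o["eef_pos"])/10)
def yawto(o,az):
    "yaw about tool z so that tool x projects to azimuth az (tool roughly down)"
    R=o["eef_rot"]; v=R.T@np.array([np.cos(az),np.sin(az),0]); return np.arctan2(v[1],v[0])
E
python3 - <<'E'
from cell import *
from h import *
o=get_obs(); c=read_camera("wrist")
C=-c["R"].T@c["t"]; print("cam in tool",o["eef_rot"].T@(C-o["eef_pos"])); print("cam axes in tool rows",(c["R"]@o["eef_rot"]).round(3))
s=dict(np.load("side.npz"));t=dict(np.load("top.npz"))
print("cab corner",tri([(s,(418,237)),(t,(485,155))]))
print("counter backcorner z0 top",atz(t,(228,146),0),atz(t,(436,160),0),atz(t,(40,128),0))
print("side far counter edge",atz(s,(355,223),0),atz(s,(487,378),0))
print(toolshift(o,(380,-20,330)), yawto(o,-1.86),yawto(o,1.28), o["t"])
E
```

```text
cam in tool [  -0.46815325  -75.74954922 -145.908469  ]
cam axes in tool rows [[ 1.     0.001  0.001]
 [-0.     0.963 -0.269]
 [-0.001  0.269  0.963]]
cab corner (array([ 611.35871538, -648.69817665,  478.15014292]), [np.float64(5.116275203706186), np.float64(5.116275203706292)])
counter backcorner z0 top [906.75359796 139.8339962    0.        ] [ 9.33100389e+02 -6.60689239e+02  2.27373675e-13] [ 9.08174679e+02  8.90806777e+02 -2.27373675e-13]
side far counter edge [904.14285464 141.57056183   0.        ] [ 9.13888339e+02 -6.46826389e+02  1.13686838e-13]
[-51.13347279 -36.31288316  -9.04016618] 0.5399701207876368 -2.6000298792112253 1.9
```

Call:
{"name": "arm_command", "arguments": {"plan": [{"fingers": 9.1, "x": -51, "y": -36, "z": -9, "yaw": -2.6}, {"fingers": 9.1, "x": -51, "y": -36, "z": -9, "yaw": -2.6}, {"fingers": 9.1, "x": -51, "y": -36, "z": -9, "yaw": -2.6}, {"fingers": 9.1, "x": -51, "y": -36, "z": -9, "yaw": -2.6}, {"fingers": 9.1, "x": -51, "y": -36, "z": -9, "yaw": -2.6}, {"fingers": 9.1, "x": -51, "y": -36, "z": -9, "yaw": -2.6}, {"fingers": 9.1, "x": -51, "y": -36, "z": -9, "yaw": -2.6}, {"fingers": 9.1, "x": -51, "y": -36, "z": -9, "yaw": -2.6}]}}

```text
t: 2.62
eef_pos: [272.6, -295.3, 287.6]
eef_rot: [[0.951, -0.309, 0.001], [-0.309, -0.951, -0.0], [0.001, 0.0, -1.0]]
wrist_force: [1.7, -0.5, 0.4]
width: 90.9
```

```bash
cat > st.py <<'E'
from cell import *
from h import *
import sys
o=get_obs()
print("t",o["t"],"q",o["joint_pos"].round(4).tolist(),"p",o["eef_pos"].round(1).tolist(),"w",round(o["width"],1),"F",o["wrist_force"].round(1).tolist())
print(o["eef_rot"].round(4).tolist())
if len(sys.argv)>3:
    print("shift",toolshift(o,[float(v) for v in sys.argv[1:4]]).round(2))
if len(sys.argv)>4: print("yaw",yawto(o,float(sys.argv[4])))
E
python3 st.py 400 0 330 1.28
```

```text
t 2.6167 q [-0.8292, -0.0614, 2.0154, 0.0001, 1.1869, -0.5147] p [272.6, -295.3, 287.6] w 90.9 F [1.7, -0.5, 0.4]
[[0.951, -0.3093, 0.0005], [-0.3093, -0.951, -0.0004], [0.0006, 0.0002, -1.0]]
shift [  2.98 -32.02  -4.25]
yaw -1.5944731766098423
```

Call:
{"name": "arm_command", "arguments": {"plan": [{"fingers": 9.1, "x": 3, "y": -32, "z": -4.2, "yaw": -1.59}, {"fingers": 9.1, "x": 3, "y": -32, "z": -4.2, "yaw": -1.59}, {"fingers": 9.1, "x": 3, "y": -32, "z": -4.2, "yaw": -1.59}, {"fingers": 9.1, "x": 3, "y": -32, "z": -4.2, "yaw": -1.59}, {"fingers": 9.1, "x": 3, "y": -32, "z": -4.2, "yaw": -1.59}, {"fingers": 9.1, "x": 3, "y": -32, "z": -4.2, "yaw": -1.59}, {"fingers": 9.1, "x": 3, "y": -32, "z": -4.2, "yaw": -1.59}, {"fingers": 9.1, "x": 3, "y": -32, "z": -4.2, "yaw": -1.59}]}}

```text
t: 3.28
eef_pos: [400.8, 2.4, 330.3]
eef_rot: [[0.773, 0.634, 0.002], [0.634, -0.773, 0.0], [0.001, 0.001, -1.0]]
wrist_force: [0.9, -0.8, -0.8]
width: 90.8
```

```bash
python3 st.py 400 0 330 1.28; python3 - <<'E'
from cell import *
from h import *
for n in ["wrist","top","side"]:
    c=read_camera(n); np.savez(n+"1.npz",**c); cv2.imwrite(f"pics/{n}2.png",c["image"][:,:,::-1])
E
```

```text
t 3.2833 q [0.0022, -0.1024, 1.9567, 0.0, 1.2855, -0.6848] p [400.8, 2.4, 330.3] w 90.8 F [0.9, -0.8, -0.8]
[[0.7732, 0.6342, 0.0019], [0.6342, -0.7732, 0.0], [0.0015, 0.0012, -1.0]]
shift [-0.21  0.14  0.03]
yaw -0.5930218733456171
```

View pics/wrist2.png

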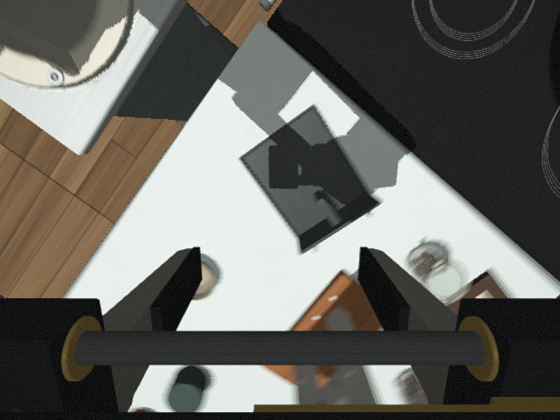

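View pics/top2.png

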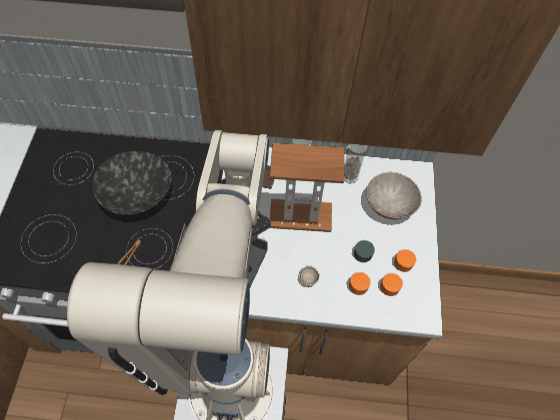

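View pics/side2.png

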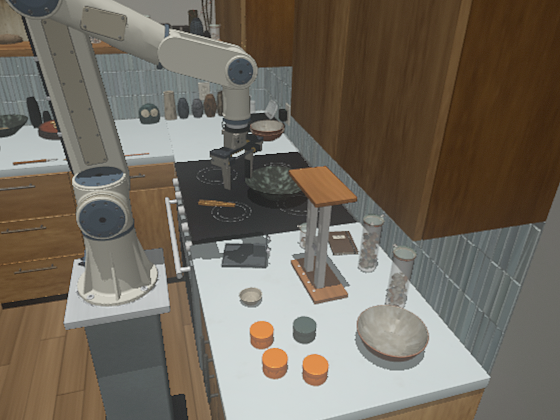

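```bash
python3 - <<'E'
import cv2
def cr(n,x0,y0,x1,y1,f,o):
    im=cv2.imread(n)[y0:y1,x0:x1]; cv2.imwrite(o,cv2.resize(im,None,fx=f,fy=f,interpolation=cv2.INTER_CUBIC))
cr("pics/wrist2.png",230,95,390,260,4,"pics/w2c.png")
cr("pics/top2.png",240,135,380,265,5,"pics/t2c.png")
cr("pics/side2.png",210,160,360,310,4,"pics/s2c.png")
E
```

```text
(no output)
```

View pics/w2c.png

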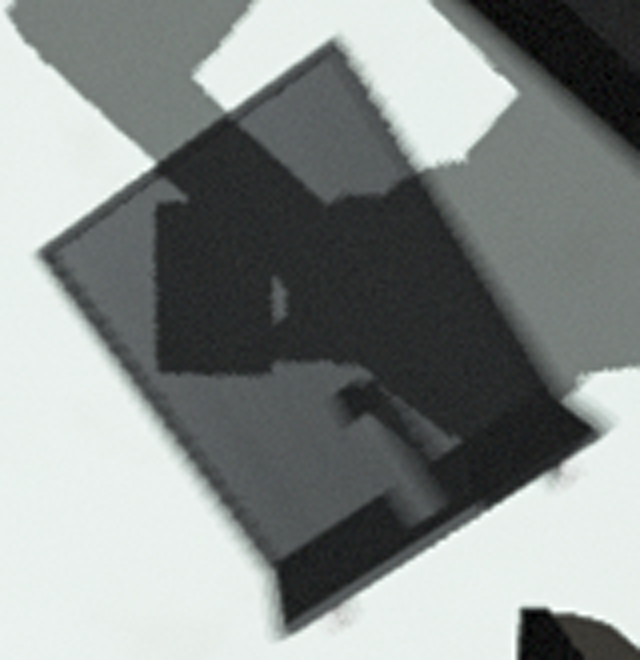

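View pics/t2c.png

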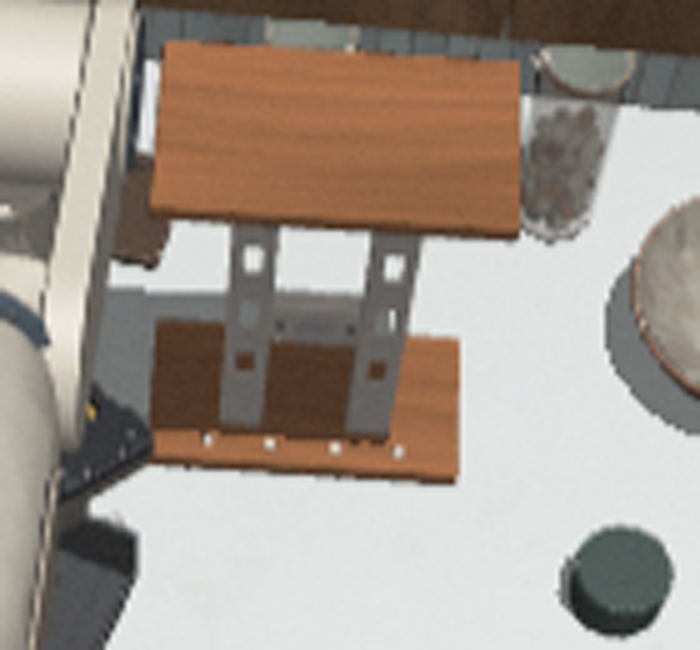

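View pics/s2c.png

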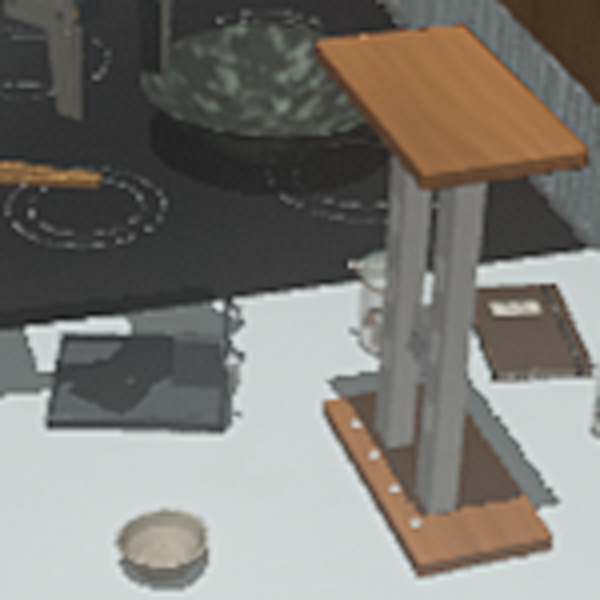

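```bash
cat > fit1.py <<'E'
from h import *
from scipy.optimize import least_squares
s=dict(np.load("side1.npz"));t=dict(np.load("top1.npz"));w=dict(np.load("wrist1.npz"))
W=lambda u,v:(230+u/4,95+v/4); T=lambda u,v:(240+u/5,135+v/5); S=lambda u,v:(210+u/4,160+v/4)
def fit(obs,x0,names=""):
    def f(p):
        c,sn=np.cos(p[3]),np.sin(p[3]);R=np.array([[c,-sn,0],[sn,c,0],[0,0,1]])
        r=[]
        for cam,px,X in obs: r+=list((proj(cam,R@np.array(X,float)+p[:3])[0]-px))
        return np.array(r)
    q=least_squares(f,x0,loss="soft_l1"); print(names,q.x.round(3)); print(f(q.x).reshape(-1,2).round(1).tolist()); return q.x
sh=[(w,W(42,252),(-154,-65,14)),(w,W(335,42),(-154,65,14)),(w,W(285,632),(0,-65,70)),(w,W(607,430),(0,65,70)),
 (s,S(62,337),(-154,65,14)),(s,S(48,416),(-154,-65,14)),(s,S(228,431),(0,-65,0))]
a=fit(sh,[490,-10,0,-.29],"shelf"); fit(sh[:4],[490,-10,0,-.29],"shelf w")
rk=[(t,T(153,217),(-50,110,345)),(t,T(520,240),(-50,-110,345)),(t,T(457,482),(-30,-110,0)),
 (t,T(254,257),(0,45,231)),(t,T(395,265),(0,-45,231)),(t,T(245,361),(0,45,101)),(t,T(377,371),(0,-45,101)),
 (s,S(318,43),(-50,110,361)),(s,S(424,177),(-50,-110,361)),(s,S(325,402),(-30,110,18)),(s,S(420,563),(-30,-110,18))]
b=fit(rk,[600,-160,0,.03],"rack")
fit(rk[:7],[600,-160,0,.03],"rack top");fit(rk[7:],[600,-160,0,.03],"rack side")
E
python3 fit1.py
```

```text
shelf [ 5.0305e+02  1.0446e+01 -9.8660e+00 -2.7800e-01]
[[-0.3, 0.6], [1.0, -0.4], [-0.0, 0.7], [0.2, -0.3], [-0.4, -0.5], [-0.6, 1.2], [-0.6, 1.5]]
shelf w [ 5.03117e+02  1.02670e+01 -1.19750e+01 -2.78000e-01]
[[-0.1, 0.5], [0.8, -0.2], [-0.2, 0.3], [-0.3, -0.5]]
rack [ 6.03935e+02 -1.66584e+02 -2.20500e+00  3.40000e-02]
[[-0.6, -0.3], [0.0, 0.2], [-0.2, 0.3], [0.2, -0.2], [0.0, 0.1], [0.2, -0.4], [0.1, -0.5], [-0.5, -0.2], [0.3, -0.0], [-0.4, 0.0], [-0.1, 1.1]]
rack top [ 6.04895e+02 -1.66624e+02 -4.61800e+00  4.40000e-02]
[[-0.4, 0.2], [0.1, 0.0], [-0.2, 0.1], [0.1, 0.1], [0.0, 0.2], [0.2, -0.1], [0.1, -0.5]]
rack side [ 6.08442e+02 -1.56251e+02 -8.60600e+00  2.90000e-02]
[[-0.0, 0.1], [0.2, 0.0], [-0.0, -0.4], [-0.2, 0.2]]
```

```bash
cat >> fit1.py <<'E'
print("---")
def fit0(obs,x0,n):
    def f(p):
        c,sn=np.cos(p[2]),np.sin(p[2]);R=np.array([[c,-sn,0],[sn,c,0],[0,0,1]])
        return np.concatenate([proj(cam,R@np.array(X,float)+[p[0],p[1],0])[0]-px for cam,px,X in obs])
    q=least_squares(f,x0,loss="soft_l1");print(n,q.x.round(3),f(q.x).round(1).tolist());return q.x
a=fit0(sh,[490,-10,-.29],"shelf");b=fit0(rk,[600,-160,.03],"rack")
c,sn=np.cos(a[2]),np.sin(a[2]); print("grip",a[0]-28*c,a[1]-28*sn)
print("tin",tri([(t,T(622,570)),(s,(304.5,323.5))]))
E
python3 fit1.py | sed -n '/---/,$p'; python3 - <<'E'
from cell import *
print([(d["centre"],d["conf"]) for d in spot_point("wrist","shelf_grip")],[(d["centre"],d["conf"]) for d in spot_point("side","shelf_grip")])
from h import *
s=dict(np.load("side1.npz"));w=dict(np.load("wrist1.npz"))
a=spot_point("wrist","shelf_grip")[0]["centre"];b=spot_point("side","shelf_grip")[0]["centre"]
print(tri([(w,a),(s,b)]),atz(w,a,36),atz(s,b,36))
E
python3 st.py 475 18 130 1.293
```

```text
---
shelf [ 5.01488e+02  1.05510e+01 -2.73000e-01] [-2.2, 1.0, 0.4, -1.6, -0.2, 2.9, 1.6, 0.4, -1.1, -2.5, -1.1, -1.0, -0.9, -0.7]
rack [ 6.02895e+02 -1.66997e+02  3.50000e-02] [-0.4, -0.4, 0.3, -0.0, -0.0, 0.2, 0.3, -0.3, 0.2, 0.0, 0.3, -0.4, 0.3, -0.6, -0.8, -0.8, 0.2, -0.6, -0.7, -0.3, -0.2, 0.6]
grip 474.5268809401902 18.10550555487997
tin (array([ 501.39983419, -388.22635286,   46.18503639]), [np.float64(2.9513877693954713), np.float64(2.9513877693955886)])
[([322.7, 207.9], 0.75)] [([258.2, 246.6], 0.73)]
(array([471.15133165,  14.65575995,  41.65082267]), [np.float64(1.4325927942840448), np.float64(1.432592794284053)]) [471.20090767  14.16618501  36.        ] [474.68182539  23.11256333  36.        ]
t 3.6333 q [-0.0064, -0.1024, 1.9589, -0.0007, 1.2853, -0.6837] p [399.6, -1.3, 329.3] w 90.9 F [-0.2, -0.7, 0.8]
[[0.7791, 0.6269, -0.0002], [0.6269, -0.7791, -0.0006], [-0.0006, 0.0004, -1.0]]
shift [ 7.09  3.22 19.93]
yaw -0.6154773822931128
```

Call:
{"name": "arm_command", "arguments": {"plan": [{"fingers": 6, "x": 7.1, "y": 3.2, "z": 5, "yaw": -0.12}, {"fingers": 6, "x": 7.1, "y": 3.2, "z": 8, "yaw": -0.25}, {"fingers": 6, "x": 7.1, "y": 3.2, "z": 11, "yaw": -0.37}, {"fingers": 6, "x": 7.1, "y": 3.2, "z": 15, "yaw": -0.49}, {"fingers": 6, "x": 7.1, "y": 3.2, "z": 18, "yaw": -0.61}, {"fingers": 6, "x": 7.1, "y": 3.2, "z": 18, "yaw": -0.61}, {"fingers": 6, "x": 7.1, "y": 3.2, "z": 18, "yaw": -0.61}, {"fingers": 6, "x": 7.1, "y": 3.2, "z": 18, "yaw": -0.61}]}}

```text
t: 4.3
eef_pos: [475.7, 17.3, 151.0]
eef_rot: [[0.285, 0.958, 0.001], [0.958, -0.285, -0.001], [-0.0, 0.001, -1.0]]
wrist_force: [0.3, -0.4, 0.0]
width: 60.2
```

```bash
python3 st.py 475 18 42 1.293; python3 - <<'E'
from cell import *
from h import *
c=read_camera("wrist"); cv2.imwrite("pics/w3.png",c["image"][:,:,::-1])
G=[spot_point("wrist",n)[:1] for n in ("shelf_grip","claw_root","shelf_spot")]
for g,z in zip(G,(36,54,6)):
    if g: print(g[0]["centre"],g[0]["conf"],atz(c,g[0]["centre"],z).round(1))
np.savez("wrist3.npz",**c)
E
```

```text
t 4.3 q [0.0337, 0.2362, 2.0281, -0.0009, 0.8763, -1.2473] p [475.7, 17.3, 151.0] w 60.2 F [0.3, -0.4, 0.0]
[[0.2851, 0.9585, 0.0009], [0.9585, -0.2851, -0.0006], [-0.0003, 0.0011, -1.0]]
shift [ 0.05 -0.09 10.9 ]
yaw -0.01136506781428612
[277.1, 217.6] 0.57 [473.7  16.1  36. ]
[273.4, 258.1] 0.84 [501.1   4.9  54. ]
[278.2, 133.2] 0.93 [407.9  36.7   6. ]
```

View pics/w3.png

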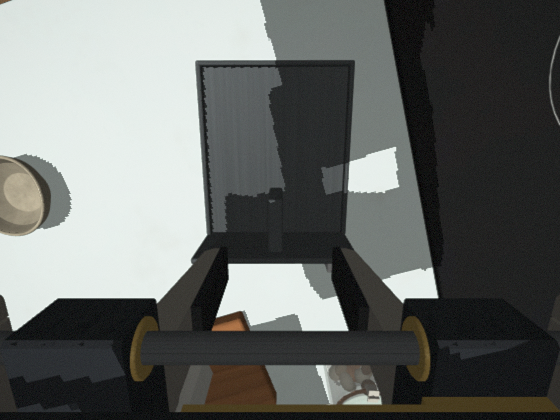

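Call:
{"name": "arm_command", "arguments": {"plan": [{"fingers": 5, "x": -0.2, "y": 0, "z": 3.6, "yaw": -0.01}, {"fingers": 5, "x": -0.2, "y": 0, "z": 7, "yaw": -0.01}, {"fingers": 5, "x": -0.2, "y": 0, "z": 10, "yaw": -0.01}, {"fingers": 5, "x": -0.2, "y": 0, "z": 10.9, "yaw": -0.01}, {"fingers": 0, "x": -0.2, "y": 0, "z": 10.9, "yaw": -0.01}, {"fingers": 0, "x": -0.2, "y": 0, "z": 10.9, "yaw": -0.01}, {"fingers": 0, "x": -0.2, "y": 0, "z": 10.9, "yaw": -0.01}, {"fingers": 0, "x": -0.2, "y": 0, "z": 10.9, "yaw": -0.01}], "newtons": 30}}

```text
t: 5.17
eef_pos: [477.6, 16.1, 44.4]
eef_rot: [[0.272, 0.962, 0.007], [0.962, -0.272, -0.0], [0.001, 0.007, -1.0]]
wrist_force: [-0.0, 0.5, 0.3]
width: 25.1
```

```bash
python3 st.py 450 0 52 1.606
```

```text
t 5.1667 q [0.031, 0.4201, 2.0918, -0.0011, 0.6227, -1.2635] p [477.6, 16.1, 44.4] w 25.1 F [-0.0, 0.5, 0.3]
[[0.2719, 0.9623, 0.007], [0.9623, -0.272, -0.0004], [0.0015, 0.0069, -1.0]]
shift [-2.3  -2.21 -0.78]
yaw -0.31062273268770957
```

Call:
{"name": "arm_command", "arguments": {"plan": [{"fingers": 0, "x": 0, "y": 0, "z": 0, "yaw": 0}, {"fingers": 0, "x": 0, "y": 0, "z": 0, "yaw": 0}, {"fingers": 0, "x": 0, "y": 0, "z": 0, "yaw": 0}, {"fingers": 0, "x": 0, "y": 0, "z": -1.0, "yaw": 0}, {"fingers": 0, "x": 0, "y": 0, "z": -1.2, "yaw": -0.11}, {"fingers": 0, "x": 0, "y": 0, "z": -1.2, "yaw": -0.22}, {"fingers": 0, "x": 0, "y": 0, "z": -1.2, "yaw": -0.31}, {"fingers": 0, "x": 0, "y": 0, "z": -1.2, "yaw": -0.31}], "newtons": 30}}

```text
t: 5.83
eef_pos: [477.5, 16.1, 57.0]
eef_rot: [[-0.039, 0.999, 0.007], [0.999, 0.039, -0.0], [-0.001, 0.007, -1.0]]
wrist_force: [0.7, -0.0, -3.5]
width: 11.6
```

```bash
python3 st.py 477.6 16.1 44 1.606; python3 - <<'E'
from cell import *
from h import *
c=read_camera("side"); cv2.imwrite("pics/s4.png",cv2.resize(c["image"][150:320,190:390,::-1],None,fx=4,fy=4,interpolation=cv2.INTER_CUBIC))
# kinematic fit
D=[([.35365,1.6341,1.1552],624.5,238.9),([-.0614,2.0154,1.1869],np.hypot(272.6,295.3),287.6),([-.1024,1.9567,1.2855],400.8,330.3),([.2362,2.0281,.8763],np.hypot(475.7,17.3),151),([.4201,2.0918,.6227],np.hypot(477.6,16.1),44.4)]
from scipy.optimize import least_squares
def fk(p,q):
    r0,h,a,b,o,cc=p; s=np.cumsum(q)
    return np.array([r0+a*np.sin(s[0])+b*np.sin(s[1])+o*np.cos(s[1])+cc*np.sin(s[2]),h+a*np.cos(s[0])+b*np.cos(s[1])-o*np.sin(s[1])+cc*np.cos(s[2])])
f=lambda p:np.concatenate([fk(p,np.array(q))-[r,z] for q,r,z in D]+[[(p[0])/30,p[4]/30,(p[1]-330)/200,(p[5]-250)/200]])
q=least_squares(f,[0,330,450,400,0,250]);print(q.x.round(1),f(q.x).round(1))
E
```

```text
t 5.8333 q [0.0311, 0.396, 2.0871, -0.001, 0.6511, -1.5775] p [477.5, 16.1, 57.0] w 11.6 F [0.7, -0.0, -3.5]
[[-0.0386, 0.9992, 0.0074], [0.9993, 0.0386, -0.0004], [-0.0007, 0.0073, -1.0]]
shift [-0.  -0.   1.3]
yaw 0.0034088980530985794
[1.000e-01 2.647e+02 5.673e+02 4.939e+02 5.760e+01 3.053e+02] [-0.1  0.1  0.1 -0.  -0.1  0.   0.1 -0.   0.  -0.1  0.   1.9 -0.3  0.3]
```

View pics/s4.png

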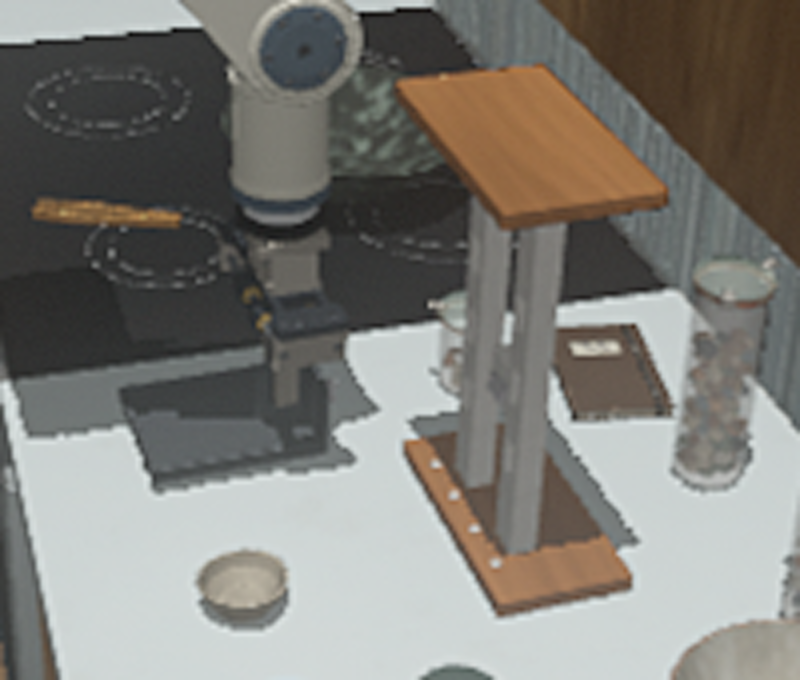

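Call:
{"name": "arm_command", "arguments": {"plan": [{"fingers": 0, "x": 0, "y": 0, "z": 0.8, "yaw": 0}, {"fingers": 0, "x": 0, "y": 0, "z": 1.3, "yaw": 0}, {"fingers": 0, "x": 0, "y": 0, "z": 1.3, "yaw": 0}, {"fingers": 5, "x": 0, "y": 0, "z": 1.3, "yaw": 0}, {"fingers": 5, "x": 0, "y": 0, "z": 1.3, "yaw": 0}, {"fingers": 5, "x": 0, "y": 0, "z": 1.3, "yaw": 0}, {"fingers": 5, "x": 0, "y": 0, "z": 0, "yaw": 0}, {"fingers": 5, "x": 0, "y": 0, "z": -3, "yaw": 0}]}}

```text
t: 6.55
eef_pos: [474.8, 16.1, 84.5]
eef_rot: [[-0.032, 0.999, 0.001], [0.999, 0.032, -0.001], [-0.001, 0.001, -1.0]]
wrist_force: [-0.3, -1.0, -0.1]
width: 43.0
```

```bash
python3 st.py 330 12 900
```

```text
t 6.55 q [0.0311, 0.3449, 2.075, -0.0009, 0.7207, -1.5713] p [474.8, 16.1, 84.5] w 43.0 F [-0.3, -1.0, -0.1]
[[-0.0322, 0.9995, 0.001], [0.9995, 0.0322, -0.0005], [-0.0006, 0.001, -1.0]]
shift [ 1.000e-02 -1.440e+01 -8.156e+01]
```

Call:
{"name": "arm_command", "arguments": {"plan": [{"fingers": 5, "x": 0, "y": 0, "z": -4.1, "yaw": 0}, {"fingers": 5, "x": 0, "y": -3, "z": -34, "yaw": 0}, {"fingers": 5, "x": 0, "y": -3, "z": -34, "yaw": 0}, {"fingers": 5, "x": 0, "y": -3, "z": -34, "yaw": 0}, {"fingers": 5, "x": 0, "y": -3, "z": -34, "yaw": 0}, {"fingers": 5, "x": 0, "y": -3, "z": -34, "yaw": 0}, {"fingers": 5, "x": 0, "y": -3, "z": -34, "yaw": 0}, {"fingers": 5, "x": 0, "y": -3, "z": -34, "yaw": 0}]}}

```text
t: 7.22
eef_pos: [444.4, 15.3, 417.7]
eef_rot: [[-0.031, 1.0, 0.001], [1.0, 0.031, -0.001], [-0.001, 0.001, -1.0]]
wrist_force: [1.3, -0.8, 0.4]
width: 49.9
```

Call:
{"name": "arm_command", "arguments": {"plan": [{"fingers": 5, "x": 0, "y": -10, "z": -45, "yaw": 0}, {"fingers": 5, "x": 0, "y": -10, "z": -45, "yaw": 0}, {"fingers": 5, "x": 0, "y": -10, "z": -45, "yaw": 0}, {"fingers": 5, "x": 0, "y": -10, "z": -45, "yaw": 0}, {"fingers": 5, "x": 0, "y": -10, "z": -45, "yaw": 0}, {"fingers": 5, "x": 0, "y": -10, "z": -45, "yaw": 0}, {"fingers": 5, "x": 0, "y": -10, "z": -45, "yaw": 0}, {"fingers": 5, "x": 0, "y": -10, "z": -45, "yaw": 0}]}}

```text
t: 7.88
eef_pos: [371.3, 13.2, 742.7]
eef_rot: [[-0.031, 1.0, 0.001], [1.0, 0.031, -0.0], [-0.001, 0.001, -1.0]]
wrist_force: [0.6, 0.2, 0.2]
width: 50.0
```

```bash
python3 st.py 330 12 1000
```

```text
t 7.8833 q [0.0319, -0.1331, 1.1281, -0.0006, 2.1453, -1.5699] p [371.3, 13.2, 742.7] w 50.0 F [0.6, 0.2, 0.2]
[[-0.0307, 0.9995, 0.0013], [0.9995, 0.0307, -0.0005], [-0.0005, 0.0013, -1.0]]
shift [ -0.    -4.09 -25.73]
```

Call:
{"name": "arm_command", "arguments": {"plan": [{"fingers": 5, "x": 0, "y": -4, "z": -26, "yaw": 0}, {"fingers": 5, "x": 0, "y": -4, "z": -26, "yaw": 0}, {"fingers": 5, "x": 0, "y": -4, "z": -26, "yaw": 0}, {"fingers": 5, "x": 0, "y": -4, "z": -26, "yaw": 0}, {"fingers": 5, "x": 0, "y": -4, "z": -26, "yaw": 0}, {"fingers": 5, "x": 0, "y": -4, "z": -26, "yaw": 0}, {"fingers": 5, "x": 0, "y": -4, "z": -26, "yaw": 0}, {"fingers": 5, "x": 0, "y": -4, "z": -26, "yaw": 0}]}}

```text
t: 8.55
eef_pos: [324.5, 11.8, 952.3]
eef_rot: [[-0.03, 0.999, 0.032], [1.0, 0.03, 0.001], [-0.0, 0.032, -0.999]]
wrist_force: [-1.0, 0.4, 0.5]
width: 50.1
```

```bash
python3 st.py 330 12 1100
```

```text
t 8.55 q [0.0323, 0.1041, 0.3158, -0.0012, 2.6896, -1.5699] p [324.5, 11.8, 952.3] w 50.1 F [-1.0, 0.4, 0.5]
[[-0.0303, 0.999, 0.032], [0.9995, 0.0303, 0.0005], [-0.0005, 0.032, -0.9995]]
shift [ -0.     1.02 -14.75]
```

Call:
{"name": "arm_command", "arguments": {"plan": [{"fingers": 5, "x": 0, "y": -25, "z": -12, "yaw": 0}, {"fingers": 5, "x": 0, "y": -25, "z": -12, "yaw": 0}, {"fingers": 5, "x": 0, "y": -25, "z": -12, "yaw": 0}, {"fingers": 5, "x": 0, "y": -25, "z": -12, "yaw": 0}, {"fingers": 5, "x": 0, "y": -25, "z": -12, "yaw": 0}, {"fingers": 5, "x": 0, "y": -25, "z": -12, "yaw": 0}, {"fingers": 5, "x": 0, "y": -25, "z": -12, "yaw": 0}, {"fingers": 5, "x": 0, "y": -25, "z": -12, "yaw": 0}]}}

```text
t: 9.22
eef_pos: [117.9, 5.8, 944.6]
eef_rot: [[-0.03, 0.998, 0.063], [1.0, 0.03, 0.002], [-0.0, 0.063, -0.998]]
wrist_force: [0.4, 1.1, -0.4]
width: 50.1
```

```bash
python3 st.py 330 12 1100
```

```text
t 9.2167 q [0.0393, -0.2577, 0.6473, -0.002, 2.6894, -1.5635] p [117.9, 5.8, 944.6] w 50.1 F [0.4, 1.1, -0.4]
[[-0.0301, 0.9976, 0.0626], [0.9995, 0.0301, 0.0016], [-0.0003, 0.0626, -0.998]]
shift [ -0.03  22.15 -14.18]
```

Call:
{"name": "arm_command", "arguments": {"plan": [{"fingers": 5, "x": 0, "y": 0, "z": -100, "yaw": 0}, {"fingers": 5, "x": 0, "y": 0, "z": -100, "yaw": 0}, {"fingers": 5, "x": 0, "y": 0, "z": -100, "yaw": 0}, {"fingers": 5, "x": 0, "y": 0, "z": -100, "yaw": 0}, {"fingers": 5, "x": 0, "y": 0, "z": -100, "yaw": 0}, {"fingers": 5, "x": 0, "y": 0, "z": -100, "yaw": 0}, {"fingers": 5, "x": 0, "y": 0, "z": -100, "yaw": 0}, {"fingers": 5, "x": 0, "y": 0, "z": -100, "yaw": 0}]}}

```text
t: 9.88
eef_pos: [157.8, 7.8, 962.1]
eef_rot: [[-0.03, 0.995, 0.093], [1.0, 0.03, 0.003], [-0.0, 0.093, -0.996]]
wrist_force: [0.2, 0.3, 0.3]
width: 50.3
```

```bash
python3 st.py 330 12 1100
```

```text
t 9.8833 q [0.0427, -0.1801, 0.5395, -0.0028, 2.689, -1.5608] p [157.8, 7.8, 962.1] w 50.3 F [0.2, 0.3, 0.3]
[[-0.0302, 0.9952, 0.093], [0.9995, 0.03, 0.0027], [-0.0001, 0.0931, -0.9957]]
shift [ -0.1   18.43 -12.13]
```

Call:
{"name": "arm_command", "arguments": {"plan": [{"fingers": 5, "x": 0, "y": 0, "z": -33, "yaw": 0}, {"fingers": 5, "x": 0, "y": 0, "z": -33, "yaw": 0}, {"fingers": 5, "x": 0, "y": 0, "z": -33, "yaw": 0}, {"fingers": 5, "x": 0, "y": 0, "z": -33, "yaw": 0}, {"fingers": 5, "x": 0, "y": 0, "z": -33, "yaw": 0}, {"fingers": 5, "x": 0, "y": 0, "z": -33, "yaw": 0}, {"fingers": 5, "x": 0, "y": 0, "z": -33, "yaw": 0}, {"fingers": 5, "x": 0, "y": 0, "z": -33, "yaw": 0}]}}

```text
t: 10.55
eef_pos: [169.5, 8.5, 972.7]
eef_rot: [[-0.03, 0.992, 0.124], [1.0, 0.03, 0.004], [0.0, 0.124, -0.992]]
wrist_force: [0.3, 0.1, -0.0]
width: 49.6
```

Call:
{"name": "arm_command", "arguments": {"plan": [{"fingers": 5, "x": 0, "y": -30, "z": -30, "yaw": 0}, {"fingers": 5, "x": 0, "y": -30, "z": -30, "yaw": 0}, {"fingers": 5, "x": 0, "y": -30, "z": -30, "yaw": 0}, {"fingers": 5, "x": 0, "y": -30, "z": -30, "yaw": 0}, {"fingers": 5, "x": 0, "y": -30, "z": -30, "yaw": 0}, {"fingers": 5, "x": 0, "y": -30, "z": -30, "yaw": 0}, {"fingers": 5, "x": 0, "y": -30, "z": -30, "yaw": 0}, {"fingers": 5, "x": 0, "y": -30, "z": -30, "yaw": 0}]}}

```text
t: 11.22
eef_pos: [69.4, 13.0, 968.8]
eef_rot: [[-0.034, 0.977, 0.209], [0.999, 0.028, 0.034], [0.027, 0.21, -0.977]]
wrist_force: [-0.5, -0.4, -1.1]
width: 49.9
```

```bash
python3 st.py 330 12 1100
```

```text
t 11.2167 q [-0.3605, -0.3268, 0.5816, 0.2431, 2.6893, -1.7333] p [69.4, 13.0, 968.8] w 49.9 F [-0.5, -0.4, -1.1]
[[-0.0342, 0.9773, 0.2091], [0.999, 0.0277, 0.0336], [0.0271, 0.21, -0.9773]]
shift [-0.64 28.22 -7.38]
```

Call:
{"name": "arm_command", "arguments": {"plan": [{"fingers": 5, "x": -0.5, "y": 8, "z": -25, "yaw": 0}, {"fingers": 5, "x": -0.5, "y": 8, "z": -25, "yaw": 0}, {"fingers": 5, "x": -0.5, "y": 8, "z": -25, "yaw": 0}, {"fingers": 5, "x": -0.5, "y": 8, "z": -25, "yaw": 0}, {"fingers": 5, "x": -0.5, "y": 8, "z": -25, "yaw": 0}, {"fingers": 5, "x": -0.5, "y": 8, "z": -25, "yaw": 0}, {"fingers": 5, "x": -0.5, "y": 8, "z": -25, "yaw": 0}, {"fingers": 5, "x": -0.5, "y": 8, "z": -25, "yaw": 0}]}}

```text
t: 11.88
eef_pos: [122.0, 17.1, 996.3]
eef_rot: [[-0.035, 0.971, 0.237], [0.999, 0.027, 0.036], [0.028, 0.238, -0.971]]
wrist_force: [-0.2, 0.2, 0.6]
width: 50.0
```

```bash
python3 st.py 200 7 1100
```

```text
t 11.8833 q [0.0858, -0.2085, 0.4192, 0.0347, 2.6889, -1.4832] p [122.0, 17.1, 996.3] w 50.0 F [-0.2, 0.2, 0.6]
[[-0.0347, 0.9708, 0.2372], [0.999, 0.027, 0.0356], [0.0282, 0.2382, -0.9708]]
shift [-0.99 10.02 -8.25]
```

Call:
{"name": "arm_command", "arguments": {"plan": [{"fingers": 5, "x": -3.5, "y": 2, "z": -25, "yaw": 0}, {"fingers": 5, "x": -3.5, "y": 2, "z": -25, "yaw": 0}, {"fingers": 5, "x": -3.5, "y": 2, "z": -25, "yaw": 0}, {"fingers": 5, "x": -3.5, "y": 2, "z": -25, "yaw": 0}, {"fingers": 5, "x": -3.5, "y": 2, "z": -25, "yaw": 0}, {"fingers": 5, "x": -3.5, "y": 2, "z": -25, "yaw": 0}, {"fingers": 5, "x": -3.5, "y": 2, "z": -25, "yaw": 0}, {"fingers": 5, "x": -3.5, "y": 2, "z": -25, "yaw": 0}]}}

```text
t: 12.55
eef_pos: [129.0, 8.1, 1004.8]
eef_rot: [[-0.034, 0.963, 0.266], [0.999, 0.026, 0.032], [0.024, 0.267, -0.964]]
wrist_force: [-0.2, 0.2, 0.6]
width: 49.9
```

Call:
{"name": "arm_command", "arguments": {"plan": [{"fingers": 5, "x": 0, "y": 0, "z": -30, "yaw": 0}, {"fingers": 5, "x": 0, "y": 0, "z": -30, "yaw": 0}, {"fingers": 5, "x": 0, "y": 0, "z": -30, "yaw": 0}, {"fingers": 5, "x": 0, "y": 0, "z": -30, "yaw": 0}, {"fingers": 5, "x": 0, "y": 0, "z": -30, "yaw": 0}, {"fingers": 5, "x": 0, "y": 0, "z": -30, "yaw": 0}, {"fingers": 5, "x": 0, "y": 0, "z": -30, "yaw": 0}, {"fingers": 5, "x": 0, "y": 0, "z": -30, "yaw": 0}]}}

```text
t: 13.22
eef_pos: [112.1, 14.5, 1010.0]
eef_rot: [[-0.034, 0.955, 0.294], [0.999, 0.025, 0.034], [0.025, 0.295, -0.955]]
wrist_force: [0.5, -0.4, -0.3]
width: 50.1
```

```bash
python3 st.py 200 7 1100
```

```text
t 13.2167 q [0.1101, -0.2103, 0.3621, 0.004, 2.689, -1.4869] p [112.1, 14.5, 1010.0] w 50.1 F [0.5, -0.4, -0.3]
[[-0.0339, 0.9551, 0.2943], [0.9991, 0.0249, 0.0343], [0.0254, 0.2952, -0.9551]]
shift [-0.82 11.03 -6.04]
```

Call:
{"name": "arm_command", "arguments": {"plan": [{"fingers": 5, "x": -6, "y": 10, "z": -28, "yaw": 0}, {"fingers": 5, "x": -6, "y": 10, "z": -28, "yaw": 0}, {"fingers": 5, "x": -6, "y": 10, "z": -28, "yaw": 0}, {"fingers": 5, "x": -6, "y": 10, "z": -28, "yaw": 0}, {"fingers": 5, "x": -6, "y": 10, "z": -28, "yaw": 0}, {"fingers": 5, "x": -6, "y": 10, "z": -28, "yaw": 0}, {"fingers": 5, "x": -6, "y": 10, "z": -28, "yaw": 0}, {"fingers": 5, "x": -6, "y": 10, "z": -28, "yaw": 0}]}}

```text
t: 13.88
eef_pos: [158.6, -8.0, 1023.0]
eef_rot: [[-0.031, 0.947, 0.32], [0.999, 0.023, 0.03], [0.021, 0.321, -0.947]]
wrist_force: [-0.9, 0.4, -0.2]
width: 50.0
```

Call:
{"name": "arm_command", "arguments": {"plan": [{"fingers": 5, "x": -6, "y": 5, "z": -29, "yaw": 0}, {"fingers": 5, "x": -6, "y": 5, "z": -29, "yaw": 0}, {"fingers": 5, "x": -6, "y": 5, "z": -29, "yaw": 0}, {"fingers": 5, "x": -6, "y": 5, "z": -29, "yaw": 0}, {"fingers": 5, "x": -6, "y": 5, "z": -29, "yaw": 0}, {"fingers": 5, "x": -6, "y": 5, "z": -29, "yaw": 0}, {"fingers": 5, "x": -6, "y": 5, "z": -29, "yaw": 0}, {"fingers": 5, "x": -6, "y": 5, "z": -29, "yaw": 0}]}}

```text
t: 14.55
eef_pos: [167.9, -35.1, 1029.1]
eef_rot: [[-0.029, 0.938, 0.347], [0.999, 0.022, 0.024], [0.015, 0.347, -0.938]]
wrist_force: [-1.3, 0.6, -0.1]
width: 49.8
```

```bash
python3 st.py 200 7 1100
```

```text
t 14.55 q [-0.7158, -0.0928, 0.219, 0.5969, 2.689, -1.7317] p [167.9, -35.1, 1029.1] w 49.8 F [-1.3, 0.6, -0.1]
[[-0.0286, 0.9376, 0.3466], [0.9995, 0.0215, 0.0243], [0.0153, 0.3471, -0.9377]]
shift [ 4.23  5.56 -5.43]
```

Call:
{"name": "arm_command", "arguments": {"plan": [{"fingers": 5, "x": -2, "y": 8, "z": -29, "yaw": 0}, {"fingers": 5, "x": -2, "y": 8, "z": -29, "yaw": 0}, {"fingers": 5, "x": -2, "y": 8, "z": -29, "yaw": 0}, {"fingers": 5, "x": -2, "y": 8, "z": -29, "yaw": 0}, {"fingers": 5, "x": -2, "y": 8, "z": -29, "yaw": 0}, {"fingers": 5, "x": -2, "y": 8, "z": -29, "yaw": 0}, {"fingers": 5, "x": -2, "y": 8, "z": -29, "yaw": 0}, {"fingers": 5, "x": -2, "y": 8, "z": -29, "yaw": 0}]}}

```text
t: 15.22
eef_pos: [178.3, -40.0, 1037.8]
eef_rot: [[-0.028, 0.927, 0.373], [1.0, 0.022, 0.021], [0.012, 0.374, -0.927]]
wrist_force: [-0.7, 0.5, 0.4]
width: 50.0
```

Call:
{"name": "arm_command", "arguments": {"plan": [{"fingers": 5, "x": 0, "y": 8, "z": -29, "yaw": 0}, {"fingers": 5, "x": 0, "y": 8, "z": -29, "yaw": 0}, {"fingers": 5, "x": 0, "y": 8, "z": -29, "yaw": 0}, {"fingers": 5, "x": 0, "y": 8, "z": -29, "yaw": 0}, {"fingers": 5, "x": 0, "y": 8, "z": -29, "yaw": 0}, {"fingers": 5, "x": 0, "y": 8, "z": -29, "yaw": 0}, {"fingers": 5, "x": 0, "y": 8, "z": -29, "yaw": 0}, {"fingers": 5, "x": 0, "y": 8, "z": -29, "yaw": 0}]}}

```text
t: 15.88
eef_pos: [175.9, -35.2, 1045.1]
eef_rot: [[-0.027, 0.916, 0.4], [1.0, 0.021, 0.02], [0.01, 0.401, -0.916]]
wrist_force: [-0.1, 0.1, -0.5]
width: 50.0
```

```bash
python3 st.py 200 7 1100
```

```text
t 15.8833 q [-0.8076, -0.0494, 0.1078, 0.765, 2.689, -1.6481] p [175.9, -35.2, 1045.1] w 50.0 F [-0.1, 0.1, -0.5]
[[-0.0274, 0.916, 0.4002], [0.9996, 0.0213, 0.0197], [0.0095, 0.4006, -0.9162]]
shift [ 4.2   4.5  -3.98]
```

Call:
{"name": "arm_command", "arguments": {"plan": [{"fingers": 5, "x": 0, "y": 8, "z": -29, "yaw": 0}, {"fingers": 5, "x": 0, "y": 8, "z": -29, "yaw": 0}, {"fingers": 5, "x": 0, "y": 8, "z": -29, "yaw": 0}, {"fingers": 5, "x": 0, "y": 8, "z": -29, "yaw": 0}, {"fingers": 5, "x": 0, "y": 8, "z": -29, "yaw": 0}, {"fingers": 5, "x": 0, "y": 8, "z": -29, "yaw": 0}, {"fingers": 5, "x": 0, "y": 8, "z": -29, "yaw": 0}, {"fingers": 5, "x": 0, "y": 8, "z": -29, "yaw": 0}]}}

```text
t: 16.55
eef_pos: [158.7, -35.4, 1053.3]
eef_rot: [[-0.027, 0.901, 0.433], [1.0, 0.02, 0.02], [0.009, 0.433, -0.901]]
wrist_force: [0.4, -0.4, -0.0]
width: 49.8
```

```bash
python3 - <<'E'
from cell import *
from h import *
c=read_camera("top"); s=read_camera("side"); np.savez("top5.npz",**c);np.savez("side5.npz",**s)
cv2.imwrite("pics/t5.png",cv2.resize(c["image"][130:330,190:430,::-1],None,fx=3,fy=3,interpolation=cv2.INTER_CUBIC))
cv2.imwrite("pics/s5.png",cv2.resize(s["image"][220:290,200:290,::-1],None,fx=8,fy=8,interpolation=cv2.INTER_CUBIC))
E
python3 st.py 450 10 300
```

```text
t 16.65 q [-1.2828, -0.041, 0.0593, 1.2911, 2.689, -1.5907] p [158.6, -35.5, 1053.4] w 50.3 F [0.3, -0.5, -0.5]
[[-0.0262, 0.9012, 0.4326], [0.9996, 0.0198, 0.0194], [0.0089, 0.4329, -0.9014]]
shift [ 3.11 -6.27 80.6 ]
```

View pics/t5.png

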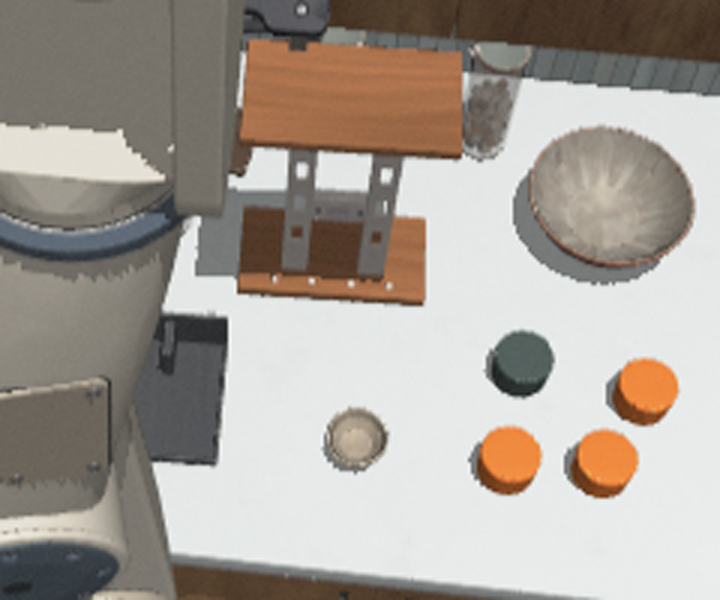

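View pics/s5.png

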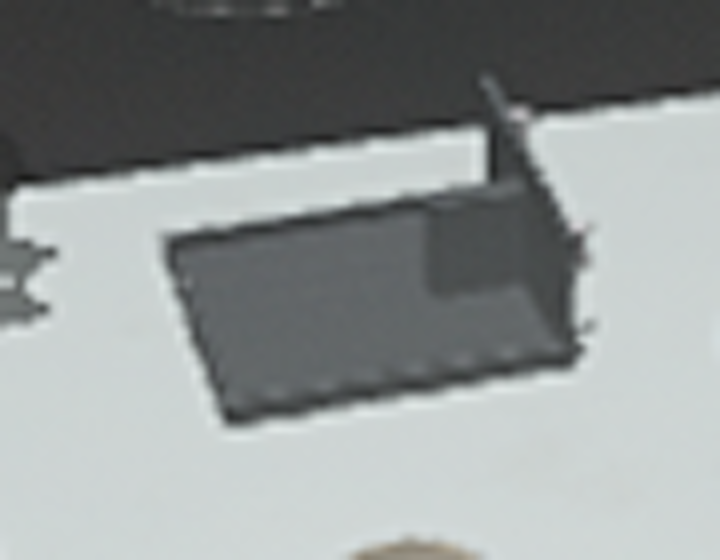

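```bash
python3 st.py 425 15 200; cat > fit2.py <<'E'
exec(open("fit1.py").read().split('sh=[')[0])
t=dict(np.load("top5.npz"));s=dict(np.load("side5.npz"))
T=lambda u,v:(190+u/3,130+v/3);S=lambda u,v:(200+u/8,220+v/8)
def fit0(obs,x0,n):
    def f(p):
        c,sn=np.cos(p[2]),np.sin(p[2]);R=np.array([[c,-sn,0],[sn,c,0],[0,0,1]])
        return np.concatenate([proj(cam,R@np.array(X,float)+[p[0],p[1],0])[0]-px for cam,px,X in obs])
    q=least_squares(f,x0,loss="soft_l1");print(n,q.x.round(3),f(q.x).round(1).tolist());return q.x
sh=[(s,S(165,235),(-154,65,14)),(s,S(228,425),(-154,-65,0)),(s,S(572,370),(0,-65,0)),(s,S(487,76),(0,65,70)),
(t,T(216,464),(-154,-65,14)),(t,T(228,317),(0,-65,70))]
fit0(sh,[500,15,.03],"all")
print("tin",tri([(t,T(522,357)),(s,(304.5,323.5))]),"bowl",atz(t,T(356,435),28))
E
python3 fit2.py
```

```text
t 16.65 q [-1.2828, -0.041, 0.0593, 1.2911, 2.689, -1.5907] p [158.6, -35.5, 1053.4] w 50.3 F [0.3, -0.5, -0.5]
[[-0.0262, 0.9012, 0.4326], [0.9996, 0.0198, 0.0194], [0.0089, 0.4329, -0.9014]]
shift [  3.59 -12.84  88.54]
all [5.00734e+02 1.13740e+01 2.30000e-02] [-1.2, -0.3, -1.3, 0.9, -0.1, 0.3, 0.4, 0.1, -0.1, -1.3, 0.1, -1.1]
tin (array([ 501.86264839, -387.0650604 ,   44.9900498 ]), [np.float64(2.9588430955709506), np.float64(2.958843095570895)]) bowl [ 389.85739696 -208.84390451   28.        ]
```

Call:
{"name": "arm_command", "arguments": {"plan": [{"fingers": 5, "x": 3.6, "y": -6, "z": 33, "yaw": 0}, {"fingers": 5, "x": 3.6, "y": -6, "z": 33, "yaw": 0}, {"fingers": 5, "x": 3.6, "y": -6, "z": 33, "yaw": 0}, {"fingers": 5, "x": 3.6, "y": -6, "z": 33, "yaw": 0}, {"fingers": 5, "x": 3.6, "y": -6, "z": 33, "yaw": 0}, {"fingers": 5, "x": 3.6, "y": -6, "z": 33, "yaw": 0}, {"fingers": 5, "x": 3.6, "y": -6, "z": 33, "yaw": 0}, {"fingers": 5, "x": 3.6, "y": -6, "z": 33, "yaw": 0}]}}

```text
t: 17.32
eef_pos: [205.0, -7.6, 942.5]
eef_rot: [[-0.025, 0.9, 0.435], [1.0, 0.016, 0.024], [0.014, 0.435, -0.9]]
wrist_force: [0.9, -0.5, -0.3]
width: 50.2
```

```bash
python3 st.py 425 15 200
```

```text
t 17.3167 q [-0.278, -0.3701, 0.8189, 0.1842, 2.2558, -1.7219] p [205.0, -7.6, 942.5] w 50.2 F [0.9, -0.5, -0.3]
[[-0.0247, 0.9003, 0.4345], [0.9996, 0.0161, 0.0235], [0.0142, 0.4349, -0.9004]]
shift [  0.66 -12.45  76.47]
```

Call:
{"name": "arm_command", "arguments": {"plan": [{"fingers": 5, "x": 0.7, "y": -12.4, "z": 76, "yaw": 0}, {"fingers": 5, "x": 0.7, "y": -12.4, "z": 76, "yaw": 0}, {"fingers": 5, "x": 0.7, "y": -12.4, "z": 76, "yaw": 0}, {"fingers": 5, "x": 0.7, "y": -12.4, "z": 76, "yaw": 0}, {"fingers": 5, "x": 0.7, "y": -12.4, "z": 76, "yaw": 0}, {"fingers": 5, "x": 0.7, "y": -12.4, "z": 76, "yaw": 0}, {"fingers": 5, "x": 0.7, "y": -12.4, "z": 76, "yaw": 0}, {"fingers": 5, "x": 0.7, "y": -12.4, "z": 76, "yaw": 0}]}}

```text
t: 17.98
eef_pos: [299.3, 2.6, 621.0]
eef_rot: [[-0.026, 0.9, 0.434], [1.0, 0.018, 0.023], [0.013, 0.435, -0.9]]
wrist_force: [0.7, 0.8, 1.0]
width: 50.0
```

```bash
python3 st.py 425 15 200
```

```text
t 17.9833 q [-0.0425, -0.5941, 1.7254, 0.0414, 1.5622, -1.6276] p [299.3, 2.6, 621.0] w 50.0 F [0.7, 0.8, 1.0]
[[-0.0263, 0.9004, 0.4343], [0.9996, 0.0182, 0.0229], [0.0128, 0.4347, -0.9005]]
shift [ 0.37 -6.97 43.4 ]
```

Call:
{"name": "arm_command", "arguments": {"plan": [{"fingers": 5, "x": 0.4, "y": -7, "z": 40, "yaw": 0}, {"fingers": 5, "x": 0.4, "y": -7, "z": 40, "yaw": 0}, {"fingers": 5, "x": 0.4, "y": -7, "z": 40, "yaw": 0}, {"fingers": 5, "x": 0.4, "y": -7, "z": 40, "yaw": 0}, {"fingers": 5, "x": 0.4, "y": -7, "z": 40, "yaw": 0}, {"fingers": 5, "x": 0.4, "y": -7, "z": 40, "yaw": 0}, {"fingers": 5, "x": 0.4, "y": -7, "z": 40, "yaw": 0}, {"fingers": 5, "x": 0.4, "y": -7, "z": 40, "yaw": 0}]}}

```text
t: 18.65
eef_pos: [389.2, 12.7, 300.9]
eef_rot: [[-0.029, 0.9, 0.435], [1.0, 0.021, 0.023], [0.011, 0.435, -0.9]]
wrist_force: [2.3, -0.5, 0.1]
width: 50.5
```

```bash
python3 - <<'E'
from cell import *
from h import *
c=read_camera("wrist"); cv2.imwrite("pics/w6.png",c["image"][:,:,::-1]);np.savez("wrist6.npz",**c)
for n,z in (("shelf_grip",36),("claw_root",54),("shelf_spot",6),("slot_row",150)):
    g=spot_point("wrist",n)[:1]
    if g: print(n,g[0]["centre"],g[0]["conf"],atz(c,g[0]["centre"],z).round(1))
E
python3 st.py 468.5 14 41.5
```

```text
shelf_grip [278.1, 153.6] 0.77 [470.8  16.7  36. ]
claw_root [275.7, 183.2] 0.71 [504.9  14.2  54. ]
shelf_spot [276.9, 95.2] 0.86 [406.4  13.9   6. ]
slot_row [140.2, 286.7] 0.88 [ 602.5 -158.6  150. ]
t 18.9 q [0.0136, -0.3637, 2.2735, 0.0242, 0.7815, -1.5951] p [390.0, 12.5, 304.4] w 49.8 F [-0.6, 0.8, 0.3]
[[-0.0274, 0.9, 0.4351], [0.9995, 0.0194, 0.023], [0.0122, 0.4355, -0.9001]]
shift [-0.39 -4.39 27.08]
```

View pics/w6.png

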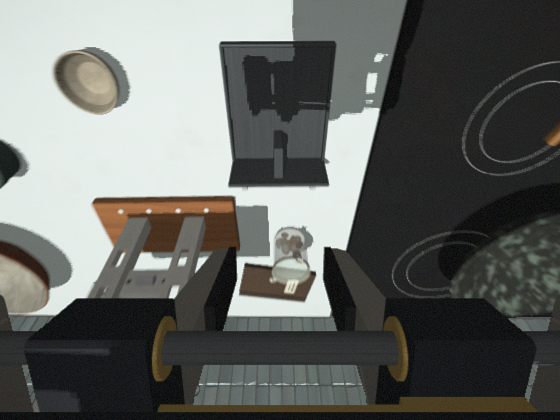

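Call:
{"name": "arm_command", "arguments": {"plan": [{"fingers": 4, "x": -0.3, "y": -2.2, "z": 3.5, "yaw": 0}, {"fingers": 4, "x": -0.3, "y": -4.4, "z": 7, "yaw": 0}, {"fingers": 4, "x": -0.3, "y": -4.4, "z": 11, "yaw": 0}, {"fingers": 4, "x": -0.3, "y": -4.4, "z": 15, "yaw": 0}, {"fingers": 4, "x": -0.3, "y": -4.4, "z": 19, "yaw": 0}, {"fingers": 4, "x": -0.3, "y": -4.4, "z": 23, "yaw": 0}, {"fingers": 4, "x": -0.3, "y": -4.4, "z": 25, "yaw": 0}, {"fingers": 4, "x": -0.3, "y": -4.4, "z": 25.5, "yaw": 0}]}}

```text
t: 19.57
eef_pos: [464.6, 18.4, 59.2]
eef_rot: [[-0.025, 0.909, 0.417], [1.0, 0.019, 0.017], [0.007, 0.417, -0.909]]
wrist_force: [-1.3, 0.9, 0.6]
width: 40.0
```

```bash
python3 - <<'E'
from cell import *
from h import *
c=read_camera("side"); cv2.imwrite("pics/s7.png",cv2.resize(c["image"][150:300,190:340,::-1],None,fx=4,fy=4,interpolation=cv2.INTER_CUBIC))
E
python3 st.py 468.5 15 41.5
```

```text
t 19.6167 q [0.0342, 0.2997, 2.4023, 0.5304, 0.0039, -2.0899] p [466.1, 18.1, 61.5] w 40.3 F [1.1, -0.1, -0.3]
[[-0.0248, 0.9062, 0.4222], [0.9997, 0.0197, 0.0164], [0.0065, 0.4225, -0.9064]]
shift [-0.33 -0.63  1.91]
```

View pics/s7.png

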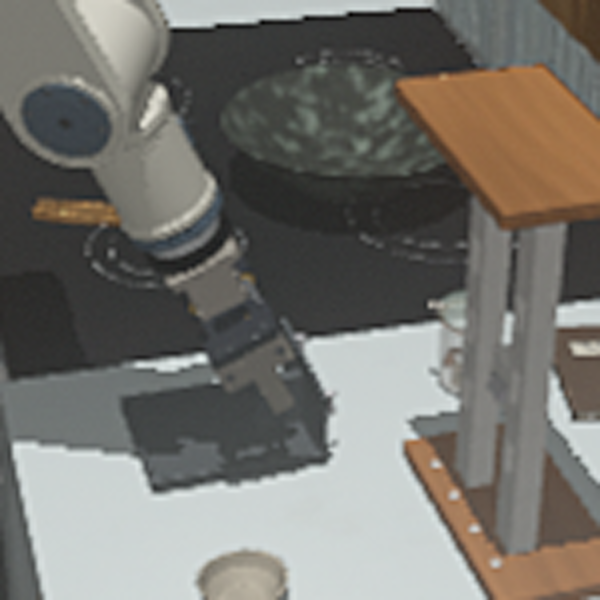

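```bash
python3 - <<'E'
import numpy as np
from scipy.optimize import fsolve
p=[.1,264.7,567.3,493.9,57.6,305.3]
def fk(q):
    r0,h,a,b,o,cc=p; s=np.cumsum(q)
    return np.array([r0+a*np.sin(s[0])+b*np.sin(s[1])+o*np.cos(s[1])+cc*np.sin(s[2]),h+a*np.cos(s[0])+b*np.cos(s[1])-o*np.sin(s[1])+cc*np.cos(s[2])])
print(fk([.2997,2.4023,.0039]))
for r,z in ((466,61),(466,50),(466,41.5),(470,46),(475,46)):
    q=fsolve(lambda q:fk([q[0],q[1],0])-[r,z],[.3,2.4]);print(r,z,q,"lean",180-np.degrees(sum(q)))
E
```

```text
[454.50012831  58.47903113]
466 61 [0.30510563 2.38685249] lean 25.76216124095086
466 50 [0.33364679 2.3788682 ] lean 24.58433889226228
466 41.5 [0.35565839 2.37246698] lean 23.689930511284018
470 46 [0.34778831 2.36946632] lean 24.312778107589224
475 46 [0.35250805 2.36144025] lean 24.50221672809471
```

Call:
{"name": "arm_command", "arguments": {"plan": [{"fingers": 4, "x": -0.2, "y": -0.35, "z": 0.8, "yaw": 0}, {"fingers": 4, "x": -0.2, "y": -0.35, "z": 1.6, "yaw": 0}, {"fingers": 2, "x": -0.2, "y": -0.35, "z": 1.6, "yaw": 0}, {"fingers": 0, "x": -0.2, "y": -0.35, "z": 1.6, "yaw": 0}, {"fingers": 0, "x": -0.2, "y": -0.35, "z": 1.6, "yaw": 0}, {"fingers": 0, "x": -0.2, "y": -0.35, "z": 1.6, "yaw": 0}, {"fingers": 0, "x": -0.2, "y": -0.35, "z": 1.6, "yaw": 0}, {"fingers": 0, "x": -0.2, "y": -0.35, "z": 1.6, "yaw": 0}], "newtons": 45}}

```text
t: 20.28
eef_pos: [472.5, 16.9, 53.5]
eef_rot: [[-0.024, 0.91, 0.414], [1.0, 0.02, 0.014], [0.004, 0.414, -0.91]]
wrist_force: [-4.8, -0.1, 11.4]
width: 11.8
```

```bash
python3 st.py 470 16 45
```

```text
t 20.2833 q [0.0323, 0.3272, 2.3868, 0.6883, 0.0006, -2.2498] p [472.5, 16.9, 53.5] w 11.8 F [-4.8, -0.1, 11.4]
[[-0.024, 0.91, 0.414], [0.9997, 0.0201, 0.0138], [0.0042, 0.4142, -0.9102]]
shift [-0.09 -0.59  0.67]
```

Call:
{"name": "arm_command", "arguments": {"plan": [{"fingers": 0, "x": 0, "y": 0.4, "z": -0.9, "yaw": 0}, {"fingers": 0, "x": 0, "y": 0.8, "z": -1.8, "yaw": 0}, {"fingers": 0, "x": 0, "y": 1.2, "z": -2.7, "yaw": 0}, {"fingers": 0, "x": 0, "y": 1.7, "z": -3.6, "yaw": 0}, {"fingers": 0, "x": 0, "y": 2.1, "z": -4.5, "yaw": 0}, {"fingers": 0, "x": 0, "y": 2.5, "z": -5.5, "yaw": 0}, {"fingers": 0, "x": 0, "y": 2.5, "z": -5.5, "yaw": 0}, {"fingers": 0, "x": 0, "y": 2.5, "z": -5.5, "yaw": 0}]}}

```text
t: 20.95
eef_pos: [472.4, 16.7, 114.3]
eef_rot: [[-0.024, 0.91, 0.415], [1.0, 0.02, 0.014], [0.004, 0.415, -0.91]]
wrist_force: [-0.2, 0.1, -3.7]
width: 11.7
```

```bash
python3 - <<'E'
from cell import *
from h import *
c=read_camera("side"); np.savez("side8.npz",**c); cv2.imwrite("pics/s8.png",cv2.resize(c["image"][150:300,190:340,::-1],None,fx=4,fy=4,interpolation=cv2.INTER_CUBIC))
c=read_camera("wrist"); np.savez("wrist8.npz",**c); cv2.imwrite("pics/w8.png",c["image"][:,:,::-1])
E
python3 st.py 470 16 45
```

```text
t 21.05 q [0.0316, 0.1671, 2.3548, 0.0041, 0.1937, -1.5661] p [471.8, 16.7, 113.3] w 11.7 F [-0.1, 0.2, -3.0]
[[-0.024, 0.9104, 0.413], [0.9997, 0.02, 0.0139], [0.0043, 0.4132, -0.9106]]
shift [-0.09 -2.99  6.14]
```

View pics/s8.png

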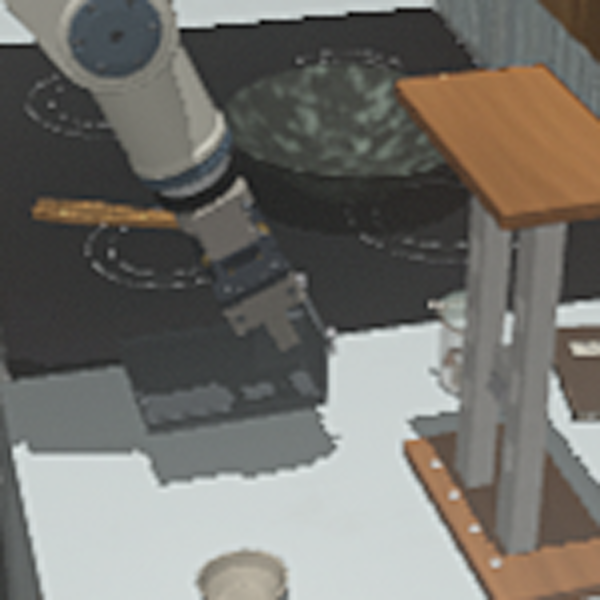

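View pics/w8.png

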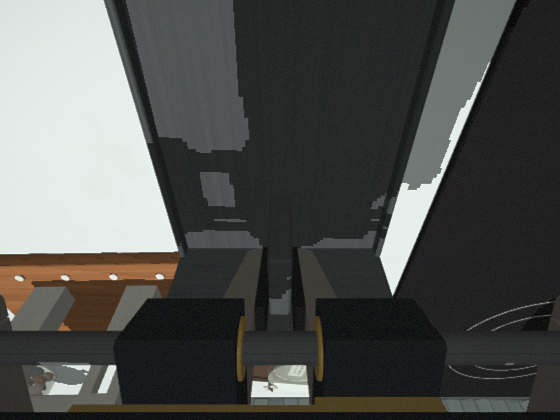

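```bash
python3 - <<'E'
import cv2
def cr(n,x0,y0,x1,y1,f,o):
    im=cv2.imread(n)[y0:y1,x0:x1]; cv2.imwrite(o,cv2.resize(im,None,fx=f,fy=f,interpolation=cv2.INTER_CUBIC))
cr("pics/w6.png",80,185,250,305,4,"pics/w6c.png")
cr("pics/w6.png",210,30,345,195,4,"pics/w6d.png")
E
```

```text
(no output)
```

View pics/w6c.png

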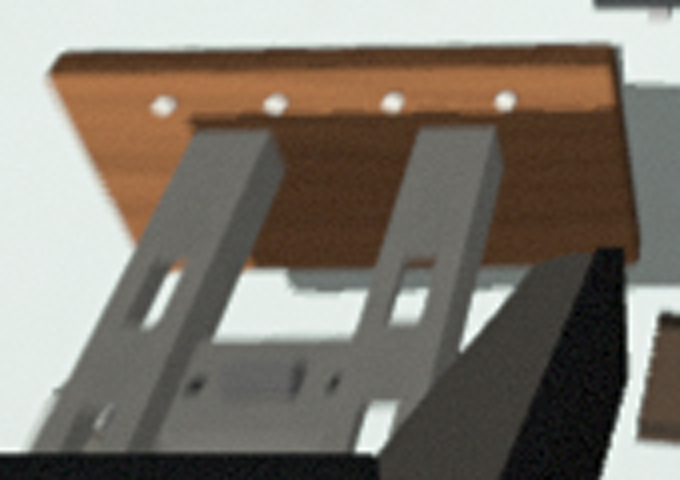

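View pics/w6d.png

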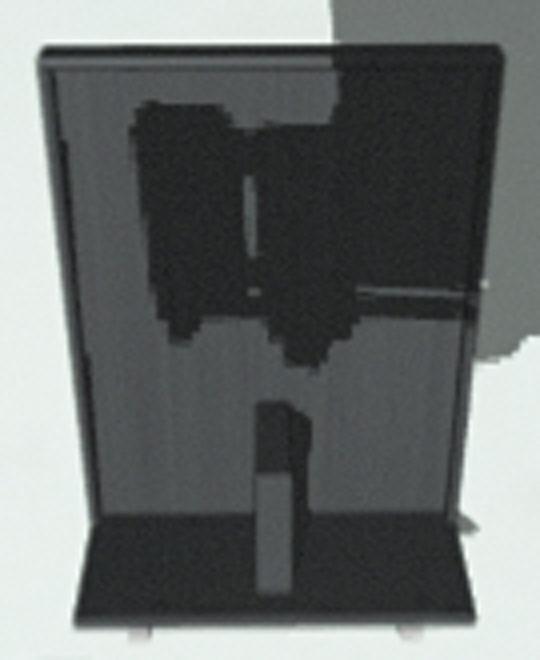

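```bash
cat > fit3.py <<'E'
exec(open("fit1.py").read().split('sh=[')[0])
w=dict(np.load("wrist6.npz"))
A=lambda u,v:(80+u/4,185+v/4);B=lambda u,v:(210+u/4,30+v/4)
rk=[(w,A(50,74),(-30,-110,18)),(w,A(618,66),(-30,110,18)),(w,A(195,130),(0,-60,18)),(w,A(270,130),(0,-30,18)),(w,A(420,127),(0,30,18)),(w,A(496,127),(0,60,18)),
(w,A(401,262),(0,39,85)),(w,A(436,261),(0,51,85)),(w,A(387,325),(0,39,117))]
sh=[(w,B(75,627),(0,-65,70)),(w,B(477,624),(0,65,70)),(w,B(256,473),(-48,-6,56)),(w,B(291,473),(-48,6,56)),(w,B(257,593),(-5,-6,56)),(w,B(290,593),(-5,6,56)),(w,B(40,62),(-154,-65,14)),(w,B(503,62),(-154,65,14))]
def fit0(obs,x0,n):
    def f(p):
        c,sn=np.cos(p[2]),np.sin(p[2]);R=np.array([[c,-sn,0],[sn,c,0],[0,0,1]])
        return np.concatenate([proj(cam,R@np.array(X,float)+[p[0],p[1],0])[0]-px for cam,px,X in obs])
    q=least_squares(f,x0,loss="soft_l1");print(n,q.x.round(3),f(q.x).reshape(-1,2).round(1).tolist());return q.x
fit0(rk,[600,-160,.03],"rack");fit0(sh,[500,15,.03],"shelf")
fit(rk,[600,-160,0,.03],"rack z");fit(sh,[500,15,0,.03],"shelf z")
E
python3 fit3.py
```

```text
rack [ 6.01206e+02 -1.58158e+02  2.80000e-02] [[-2.9, 0.1], [-0.9, 0.9], [-0.2, 0.4], [-0.0, 0.2], [0.2, 0.7], [0.1, 0.5], [1.5, -2.1], [1.1, -1.9], [-0.1, -0.5]]
shelf [5.00722e+02 1.79640e+01 2.90000e-02] [[-0.9, 1.6], [0.2, 1.5], [-0.4, 0.8], [0.7, 0.8], [-0.2, 0.2], [0.7, 0.1], [-1.9, -1.8], [1.5, -2.4]]
rack z [ 6.00222e+02 -1.57725e+02  1.06100e+00  2.90000e-02]
[[-3.2, 0.1], [-0.7, 0.8], [-0.3, 0.4], [-0.1, 0.3], [0.2, 0.7], [0.1, 0.5], [1.5, -2.0], [1.1, -1.8], [-0.1, -0.3]]
shelf z [ 5.04658e+02  1.80690e+01 -7.91700e+00  2.70000e-02]
[[0.1, 0.3], [-0.9, 0.4], [-0.3, 0.4], [0.6, 0.4], [-0.2, -0.8], [0.6, -0.9], [-0.2, 0.1], [0.3, -0.2]]
```

```bash
python3 - <<'E'
from h import *
t=dict(np.load("top5.npz"));T=lambda u,v:(190+u/3,130+v/3)
print(atz(t,T(228,317),70),"expect",503.5+65*.027,17.5-65)
print(atz(t,T(216,464),14),"expect",503.5-154+65*.027,17.5-65-154*.027)
t=dict(np.load("top1.npz"))
print(atz(t,(304.9,187.2),231), atz(t,(240+(245+377)/10,135+366/5),101))
s=dict(np.load("side5.npz"));S=lambda u,v:(200+u/8,220+v/8)
print("side",atz(s,S(228,425),0),"exp",349.5+2,17.5-65-4.2, atz(s,S(572,370),0),"exp",505.2,-47.5)
E
```

```text
[498.06052684 -53.84335415  70.        ] expect 505.255 -47.5
[343.74193838 -58.13276412  14.        ] expect 351.255 -51.658
[ 602.395733   -166.27856263  231.        ] [ 600.78413852 -166.17674489  101.        ]
side [353.38825524 -53.54513139   0.        ] exp 351.5 -51.7 [503.01132823 -52.32219059   0.        ] exp 505.2 -47.5
```

Call:
{"name": "arm_command", "arguments": {"plan": [{"fingers": 0, "x": -1.5, "y": 1.0, "z": -2.6, "yaw": 0}, {"fingers": 0, "x": -5, "y": 1.9, "z": -5.2, "yaw": 0}, {"fingers": 0, "x": -9, "y": 1.9, "z": -5.2, "yaw": 0}, {"fingers": 0, "x": -13, "y": 1.9, "z": -5.2, "yaw": 0}, {"fingers": 0, "x": -16.5, "y": 3.5, "z": -4.5, "yaw": 0}, {"fingers": 0, "x": -17.8, "y": 5.0, "z": -3.9, "yaw": 0}, {"fingers": 0, "x": -17.8, "y": 5.6, "z": -3.6, "yaw": 0}, {"fingers": 0, "x": -17.8, "y": 5.6, "z": -3.6, "yaw": 0}]}}

```text
t: 21.72
eef_pos: [513.1, -162.0, 167.5]
eef_rot: [[-0.021, 0.911, 0.412], [1.0, 0.018, 0.013], [0.005, 0.413, -0.911]]
wrist_force: [-1.0, 0.2, -2.7]
width: 11.4
```

```bash
python3 st.py 544 -160.5 168.5; python3 - <<'E'
from cell import *
from h import *
c=read_camera("top"); np.savez("top9.npz",**c); cv2.imwrite("pics/t9.png",cv2.resize(c["image"][130:290,230:390,::-1],None,fx=5,fy=5,interpolation=cv2.INTER_CUBIC)[:600])
c=read_camera("side"); np.savez("side9.npz",**c); cv2.imwrite("pics/s9.png",cv2.resize(c["image"][150:300,220:370,::-1],None,fx=4,fy=4,interpolation=cv2.INTER_CUBIC))
c=read_camera("wrist"); np.savez("wrist9.npz",**c); cv2.imwrite("pics/w9.png",c["image"][:,:,::-1])
E
```

```text
t 21.7167 q [-0.421, 0.1624, 2.1669, 0.4183, 0.4604, -2.3556] p [513.1, -162.0, 167.5] w 11.4 F [-1.0, 0.2, -2.7]
[[-0.0215, 0.9108, 0.4123], [0.9998, 0.0176, 0.0131], [0.0047, 0.4125, -0.9109]]
shift [0.08 2.86 1.19]
```

View pics/t9.png

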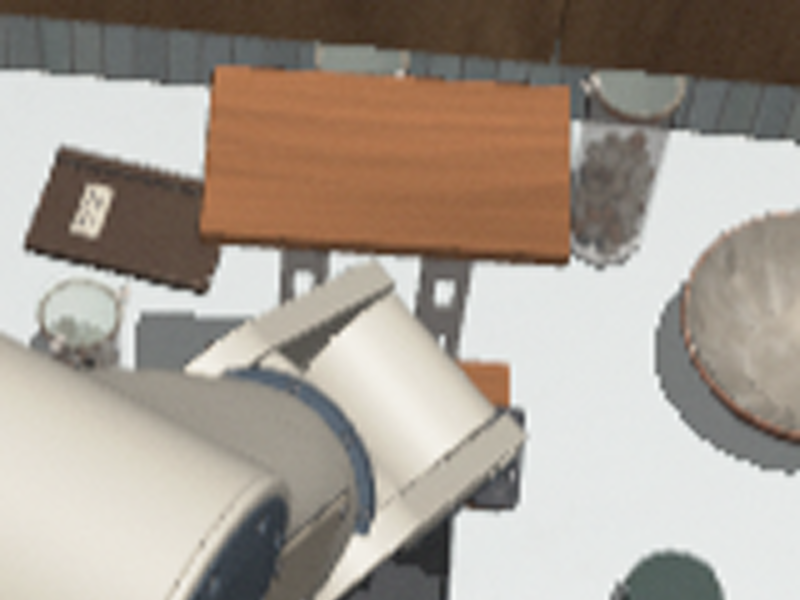

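View pics/s9.png

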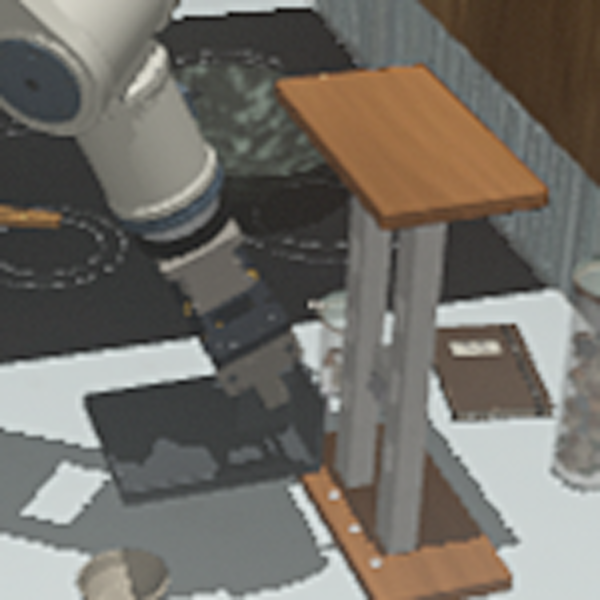

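View pics/w9.png

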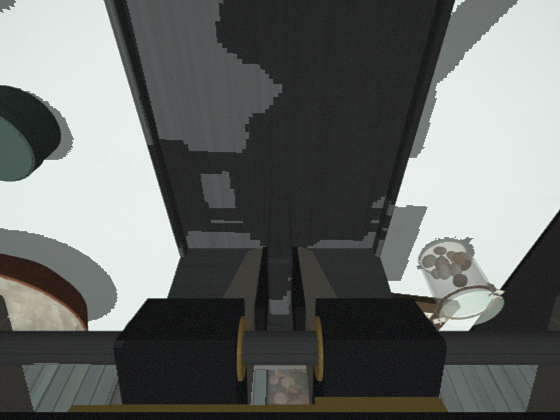

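```bash
python3 - <<'E'
from h import *
t=dict(np.load("top9.npz"))
im=t["image"][205:325,270:370,::-1]
cv2.imwrite("pics/t9b.png",cv2.resize(im,None,fx=5,fy=5,interpolation=cv2.INTER_CUBIC))
s=dict(np.load("side9.npz"));im=s["image"][235:285,235:310,::-1]
cv2.imwrite("pics/s9b.png",cv2.resize(im,None,fx=10,fy=10,interpolation=cv2.INTER_CUBIC))
E
```

```text
(no output)
```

View pics/t9b.png

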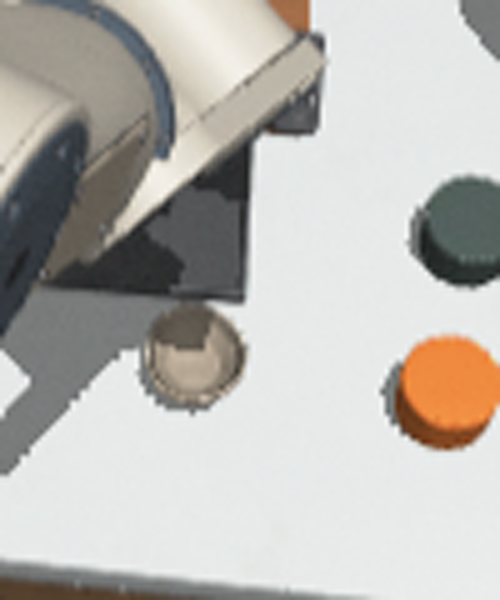

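View pics/s9b.png

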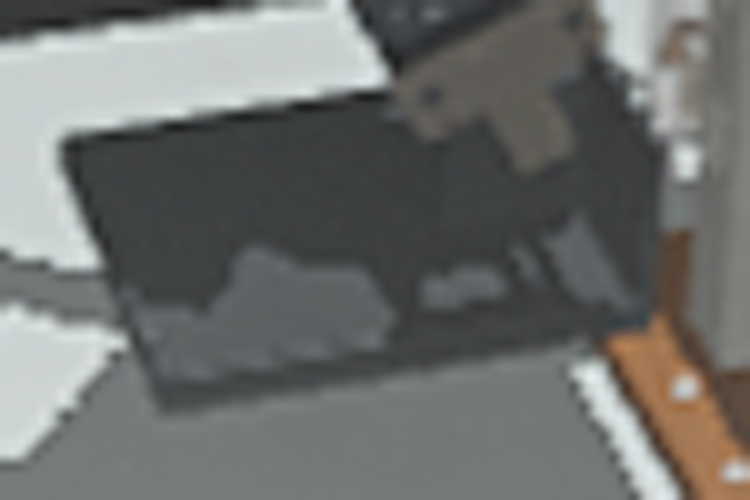

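```bash
python3 - <<'E'
from h import *
t=dict(np.load("top9.npz"));s=dict(np.load("side9.npz"))
p=[513.1,-162,167.5]; y=.0225
rear=np.array([p[0]+31,p[1]+31*y])
loc=lambda x,yy:(rear+[x*np.cos(y)-yy*np.sin(y),x*np.sin(y)+yy*np.cos(y)]).round(1)
print("top shelf corner",atz(t,(318.6,264.4),128),"nominal",loc(-154,-65))
print("top rack base corner",atz(t,(331.4,231.4),0))
print("side front",atz(s,(251,276),114),loc(-154,-65)," rear",atz(s,(300.5,267.5),114),loc(0,-65))
# rack side features: base top front near corner, upright base front edges
print("side rack corner",atz(s,(315,300.2),18), "top edge corner",atz(s,(315.8,204.5),361))
E
```

```text
top shelf corner [ 385.6398021  -233.03101334  128.        ] nominal [ 391.6 -229.8]
top rack base corner [ 577.66375543 -278.03166429    0.        ]
side front [ 389.84277395 -228.99955386  114.        ] [ 391.6 -229.8]  rear [ 543.56335258 -225.87951674  114.        ] [ 545.6 -226.3]
side rack corner [ 579.33449565 -273.05467754   18.        ] top edge corner [ 554.22119639 -283.00865952  361.        ]
```

Call:
{"name": "arm_command", "arguments": {"plan": [{"fingers": 0, "x": -0.17, "y": 0.9, "z": 0.4, "yaw": 0}, {"fingers": 0, "x": -0.17, "y": 1.8, "z": 0.8, "yaw": 0}, {"fingers": 0, "x": -0.17, "y": 2.7, "z": 1.1, "yaw": 0}, {"fingers": 0, "x": -0.17, "y": 3.4, "z": 1.4, "yaw": 0}, {"fingers": 0, "x": -0.17, "y": 3.85, "z": 1.65, "yaw": 0}, {"fingers": 0, "x": -0.17, "y": 3.85, "z": 1.65, "yaw": 0}, {"fingers": 0, "x": -0.17, "y": 3.85, "z": 1.65, "yaw": 0}, {"fingers": 0, "x": -0.17, "y": 3.85, "z": 1.65, "yaw": 0}]}}

```text
t: 22.53
eef_pos: [552.2, -159.7, 167.6]
eef_rot: [[-0.025, 0.912, 0.41], [1.0, 0.021, 0.016], [0.006, 0.41, -0.912]]
wrist_force: [0.2, -0.4, -2.8]
width: 11.8
```

```bash
python3 st.py 575 -162 168.5; python3 - <<'E'
from cell import *
from h import *
c=read_camera("side"); np.savez("side10.npz",**c); cv2.imwrite("pics/s10.png",cv2.resize(c["image"][170:300,250:370,::-1],None,fx=5,fy=5,interpolation=cv2.INTER_CUBIC)[:650])
c=read_camera("top"); np.savez("top10.npz",**c); cv2.imwrite("pics/t10.png",cv2.resize(c["image"][160:280,240:360,::-1],None,fx=5,fy=5,interpolation=cv2.INTER_CUBIC))
E
```

```text
t 22.5333 q [-0.3816, 0.215, 2.0957, 0.3782, 0.4704, -2.2836] p [552.2, -159.7, 167.6] w 11.8 F [0.2, -0.4, -2.8]
[[-0.0254, 0.9118, 0.4097], [0.9997, 0.0207, 0.0159], [0.006, 0.41, -0.9121]]
shift [-0.29  2.11  0.84]
```

View pics/s10.png

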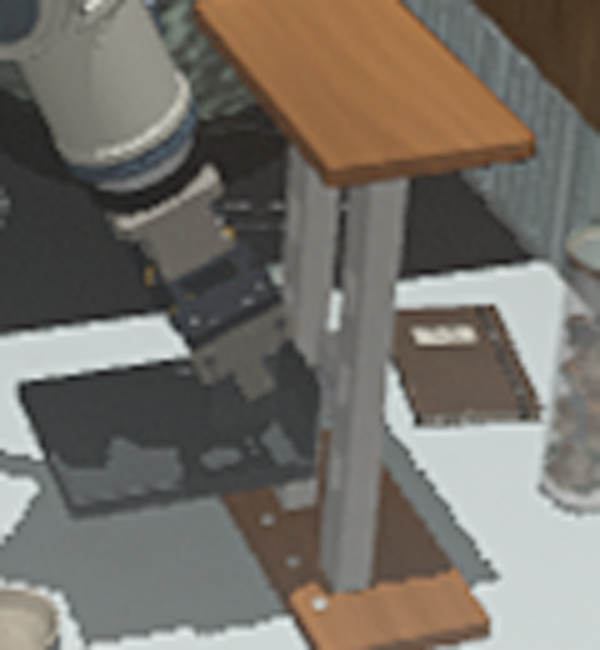

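View pics/t10.png

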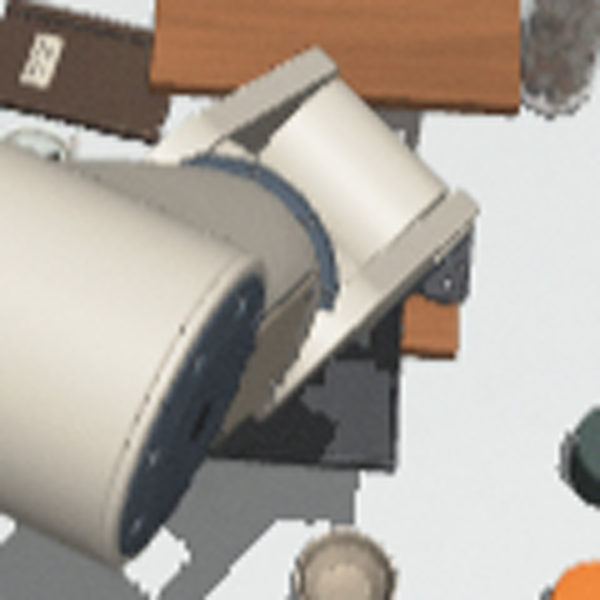

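```bash
python3 - <<'E'
from h import *
t=dict(np.load("top10.npz"));s=dict(np.load("side10.npz"))
p=[552.2,-159.7,167.6]; y=.0257
rear=np.array([p[0]+31,p[1]+31*y])
loc=lambda x,yy:(rear+[x*np.cos(y)-yy*np.sin(y),x*np.sin(y)+yy*np.cos(y)]).round(1)
print("top corner",atz(t,(240+395/5,160+467/5),128),loc(-154,-65))
S=lambda u,v:(250+u/5,170+v/5)
print("side front",atz(s,S(73,516),114),loc(-154,-65),"rear top?",atz(s,S(20,383),128),loc(-154,65))
# rack near upright, front bottom corner right(-y) front: (0,-60,18)
for n,u,v,z,l in (("upr",321,580,18,(0,-60)),("upr2",333,590,18,(0,-60)),("baseTF",300,588,18,(-30,-110)),("topTF",333,182,345,(-50,-110))):
    print(n,atz(s,S(u,v),z))
E
python3 - <<'E'
import cv2
im=cv2.imread("pics/s10.png"); cv2.imwrite("pics/s10b.png",cv2.resize(im[540:650,270:520],None,fx=3,fy=3))
E
```

```text
top corner [ 424.1191022  -231.91124138  128.        ] [ 430.9 -227.8]
side front [ 431.700131   -226.01971197  114.        ] [ 430.9 -227.8] rear top? [ 429.00882055 -103.81418269  128.        ] [427.6 -97.9]
upr [ 600.27937961 -208.86527754   18.        ]
upr2 [ 604.2542148  -220.04162006   18.        ]
baseTF [ 584.63415493 -212.97500681   18.        ]
topTF [ 563.706949   -266.63299978  345.        ]
```

View pics/s10b.png

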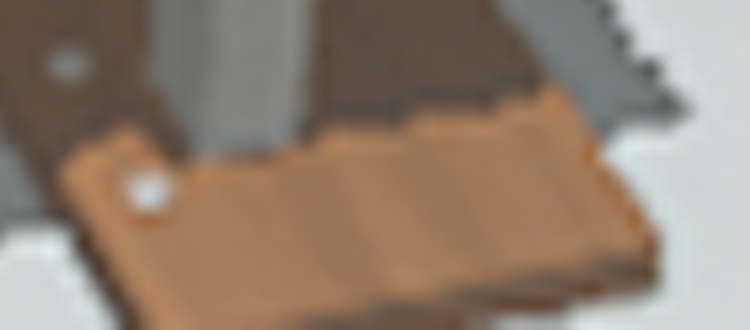

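```bash
python3 st.py 560 -163.2 168.5
```

```text
t 22.6333 q [-0.3819, 0.2147, 2.0958, 0.3782, 0.4702, -2.2835] p [552.2, -159.9, 167.7] w 12.0 F [0.2, 0.2, -3.2]
[[-0.025, 0.9118, 0.41], [0.9997, 0.0203, 0.0156], [0.0059, 0.4102, -0.912]]
shift [-0.35  0.74  0.24]
```

Call:
{"name": "arm_command", "arguments": {"plan": [{"fingers": 0, "x": -0.2, "y": 0.1, "z": 0, "yaw": 0}, {"fingers": 0, "x": -0.4, "y": 0.3, "z": 0.1, "yaw": 0}, {"fingers": 0, "x": -0.4, "y": 0.5, "z": 0.15, "yaw": 0}, {"fingers": 0, "x": -0.4, "y": 0.5, "z": 0.15, "yaw": 0}, {"fingers": 0, "x": -0.4, "y": 0.5, "z": 0.15, "yaw": 0}, {"fingers": 0, "x": -0.4, "y": 0.5, "z": 0.15, "yaw": 0}, {"fingers": 0, "x": -0.4, "y": 0.5, "z": 0.15, "yaw": 0}, {"fingers": 0, "x": -0.4, "y": 0.5, "z": 0.15, "yaw": 0}]}}

```text
t: 23.3
eef_pos: [557.4, -163.6, 168.3]
eef_rot: [[-0.025, 0.912, 0.41], [1.0, 0.02, 0.016], [0.006, 0.41, -0.912]]
wrist_force: [-0.4, 0.3, -2.6]
width: 11.3
```

```bash
python3 st.py 574 -162.8 168.5
```

```text
t 23.3 q [-0.3854, 0.2227, 2.0829, 0.377, 0.4759, -2.2849] p [557.4, -163.6, 168.3] w 11.3 F [-0.4, 0.3, -2.6]
[[-0.0251, 0.9118, 0.4099], [0.9997, 0.0204, 0.0157], [0.006, 0.4101, -0.912]]
shift [0.04 1.52 0.66]
```

Call:
{"name": "arm_command", "arguments": {"plan": [{"fingers": 0, "x": 0, "y": 0.2, "z": 0.08, "yaw": 0}, {"fingers": 0, "x": 0, "y": 0.4, "z": 0.16, "yaw": 0}, {"fingers": 0, "x": 0, "y": 0.6, "z": 0.25, "yaw": 0}, {"fingers": 0, "x": 0, "y": 0.8, "z": 0.34, "yaw": 0}, {"fingers": 0, "x": 0, "y": 1.0, "z": 0.43, "yaw": 0}, {"fingers": 0, "x": 0, "y": 1.15, "z": 0.5, "yaw": 0}, {"fingers": 0, "x": 0, "y": 1.15, "z": 0.5, "yaw": 0}, {"fingers": 0, "x": 0, "y": 1.15, "z": 0.5, "yaw": 0}]}}

```text
t: 23.97
eef_pos: [570.0, -163.3, 168.4]
eef_rot: [[-0.025, 0.912, 0.41], [1.0, 0.02, 0.016], [0.006, 0.41, -0.912]]
wrist_force: [0.2, -1.0, -3.2]
width: 11.5
```

```bash
python3 st.py 580 -162.6 168.5
```

```text
t 23.9667 q [-0.3745, 0.2391, 2.0597, 0.3649, 0.4795, -2.2632] p [570.0, -163.3, 168.4] w 11.5 F [0.2, -1.0, -3.2]
[[-0.0252, 0.9118, 0.4098], [0.9997, 0.0205, 0.0158], [0.006, 0.4101, -0.912]]
shift [0.04 0.92 0.4 ]
```

Call:
{"name": "arm_command", "arguments": {"plan": [{"fingers": 0, "x": 0, "y": 0.18, "z": 0.08, "yaw": 0}, {"fingers": 0, "x": 0, "y": 0.36, "z": 0.16, "yaw": 0}, {"fingers": 0, "x": 0, "y": 0.54, "z": 0.24, "yaw": 0}, {"fingers": 0, "x": 0, "y": 0.72, "z": 0.32, "yaw": 0}, {"fingers": 0, "x": 0, "y": 0.8, "z": 0.36, "yaw": 0}, {"fingers": 0, "x": 0, "y": 0.8, "z": 0.36, "yaw": 0}, {"fingers": 0, "x": 0, "y": 0.8, "z": 0.36, "yaw": 0}, {"fingers": 0, "x": 0, "y": 0.8, "z": 0.36, "yaw": 0}]}}

```text
t: 24.63
eef_pos: [574.0, -162.2, 165.9]
eef_rot: [[-0.028, 0.915, 0.402], [1.0, 0.022, 0.018], [0.008, 0.402, -0.916]]
wrist_force: [-24.8, -4.4, 6.4]
width: 11.6
```

```bash
python3 st.py 585 -162.6 168.5;  python3 - <<'E'
from cell import *
from h import *
c=read_camera("side"); np.savez("side11.npz",**c); cv2.imwrite("pics/s11.png",cv2.resize(c["image"][180:290,260:360,::-1],None,fx=6,fy=6,interpolation=cv2.INTER_CUBIC)[:660])
E
```

```text
t 24.6333 q [-0.3689, 0.2499, 2.0483, 0.3533, 0.4872, -2.249] p [574.0, -162.2, 165.9] w 11.6 F [-24.8, -4.4, 6.4]
[[-0.0276, 0.9154, 0.4016], [0.9996, 0.0221, 0.0184], [0.008, 0.4019, -0.9156]]
shift [-0.07  1.11  0.2 ]
```

View pics/s11.png

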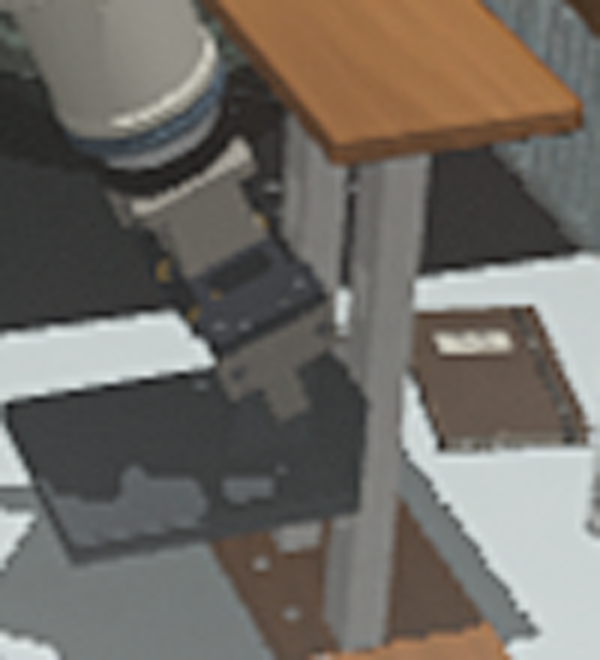

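Call:
{"name": "arm_command", "arguments": {"plan": [{"fingers": 0, "x": 0, "y": 0.0, "z": 0.2, "yaw": 0}, {"fingers": 0, "x": 0, "y": -0.1, "z": 0.45, "yaw": 0}, {"fingers": 0, "x": 0, "y": -0.2, "z": 0.7, "yaw": 0}, {"fingers": 0, "x": 0, "y": -0.3, "z": 0.9, "yaw": 0}, {"fingers": 0, "x": 0, "y": -0.4, "z": 1.15, "yaw": 0}, {"fingers": 0, "x": 0, "y": -0.5, "z": 1.35, "yaw": 0}, {"fingers": 0, "x": 0, "y": -0.5, "z": 1.35, "yaw": 0}, {"fingers": 0, "x": 0, "y": -0.5, "z": 1.35, "yaw": 0}], "newtons": 55}}

```text
t: 25.35
eef_pos: [573.5, -161.5, 150.4]
eef_rot: [[-0.029, 0.917, 0.399], [1.0, 0.023, 0.02], [0.009, 0.399, -0.917]]
wrist_force: [-5.0, -0.5, -3.7]
width: 11.6
```

```bash
python3 st.py 574 -162.6 149.5
```

```text
t 25.35 q [-0.368, 0.2748, 2.0586, 0.3753, 0.4571, -2.2741] p [573.5, -161.5, 150.4] w 11.6 F [-5.0, -0.5, -3.7]
[[-0.0286, 0.9165, 0.3989], [0.9996, 0.0227, 0.0196], [0.0089, 0.3993, -0.9168]]
shift [-0.11  0.    0.1 ]
```

Call:
{"name": "arm_command", "arguments": {"plan": [{"fingers": 0, "x": 0, "y": -0.02, "z": 0.1, "yaw": 0}, {"fingers": 0, "x": 0, "y": -0.06, "z": 0.2, "yaw": 0}, {"fingers": 0, "x": 0, "y": -0.1, "z": 0.3, "yaw": 0}, {"fingers": 0, "x": 0, "y": -0.14, "z": 0.4, "yaw": 0}, {"fingers": 0, "x": 0, "y": -0.18, "z": 0.5, "yaw": 0}, {"fingers": 0, "x": 0, "y": -0.18, "z": 0.5, "yaw": 0}, {"fingers": 0, "x": 0, "y": -0.18, "z": 0.5, "yaw": 0}, {"fingers": 0, "x": 0, "y": -0.18, "z": 0.5, "yaw": 0}]}}

```text
t: 26.02
eef_pos: [574.0, -161.7, 148.8]
eef_rot: [[-0.03, 0.915, 0.402], [1.0, 0.024, 0.019], [0.008, 0.402, -0.916]]
wrist_force: [-33.6, 2.2, 49.3]
width: 11.8
```

```bash
python3 st.py 574 -162.6 149.5;python3 - <<'E'
from cell import *
from h import *
c=read_camera("side"); np.savez("side12.npz",**c); cv2.imwrite("pics/s12.png",cv2.resize(c["image"][180:290,260:360,::-1],None,fx=6,fy=6,interpolation=cv2.INTER_CUBIC)[:660])
E
```

```text
t 26.0167 q [-0.3684, 0.2776, 2.0611, 0.3835, 0.4496, -2.2843] p [574.0, -161.7, 148.8] w 11.8 F [-33.6, 2.2, 49.3]
[[-0.0299, 0.9152, 0.4018], [0.9995, 0.0242, 0.0192], [0.0079, 0.4022, -0.9155]]
shift [-0.09  0.03 -0.07]
```

View pics/s12.png

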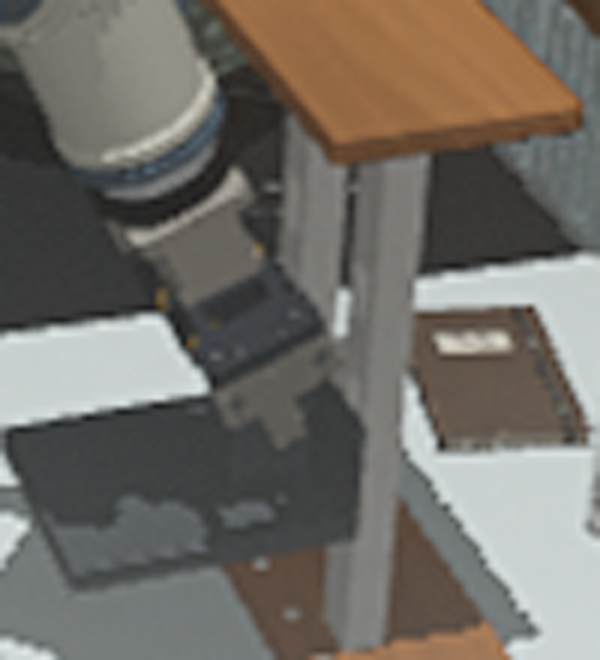

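Call:
{"name": "arm_command", "arguments": {"plan": [{"fingers": 0, "x": 0, "y": 0, "z": 0, "yaw": 0}, {"fingers": 3, "x": 0, "y": 0, "z": 0, "yaw": 0}, {"fingers": 3, "x": 0, "y": 0, "z": 0, "yaw": 0}, {"fingers": 3, "x": 0, "y": 0, "z": 0, "yaw": 0}, {"fingers": 3, "x": 0, "y": -0.2, "z": -1, "yaw": 0}, {"fingers": 3, "x": 0, "y": -0.3, "z": -3, "yaw": 0}, {"fingers": 3, "x": 0, "y": -0.5, "z": -6, "yaw": 0}, {"fingers": 3, "x": 0, "y": -0.5, "z": -9, "yaw": 0}]}}

```text
t: 26.73
eef_pos: [531.8, -163.2, 229.2]
eef_rot: [[-0.03, 0.916, 0.399], [1.0, 0.024, 0.02], [0.009, 0.4, -0.917]]
wrist_force: [0.3, -1.1, 0.4]
width: 30.0
```

```bash
python3 st.py 440 -260 250;python3 - <<'E'
from cell import *
from h import *
c=read_camera("side"); np.savez("side13.npz",**c); cv2.imwrite("pics/s13.png",cv2.resize(c["image"][180:290,250:360,::-1],None,fx=6,fy=6,interpolation=cv2.INTER_CUBIC)[:660])
c=read_camera("wrist"); np.savez("wrist13.npz",**c); cv2.imwrite("pics/w13.png",c["image"][:,:,::-1])
E
```

```text
t 26.7333 q [-0.4067, 0.0967, 2.0644, 0.3042, 0.6293, -2.2207] p [531.8, -163.2, 229.2] w 30.0 F [0.3, -1.1, 0.4]
[[-0.03, 0.9163, 0.3995], [0.9995, 0.0241, 0.0199], [0.0086, 0.3999, -0.9165]]
shift [-9.38 -7.81 -5.77]
```

View pics/s13.png

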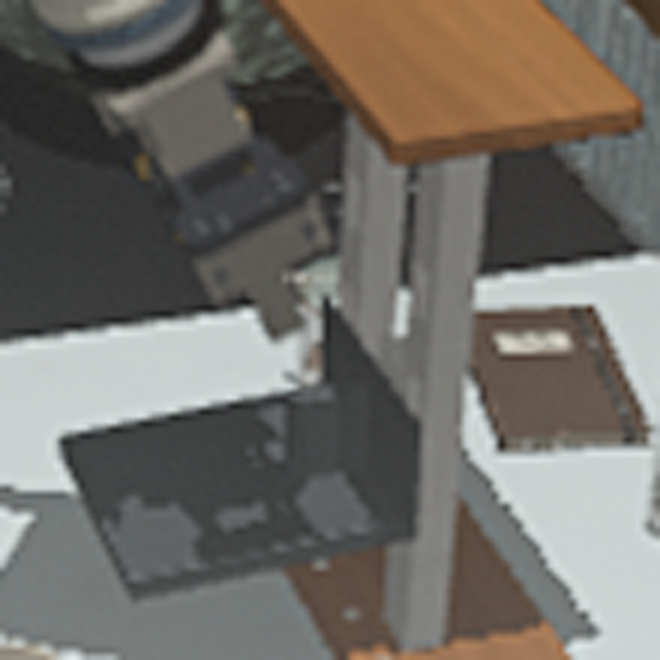

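View pics/w13.png

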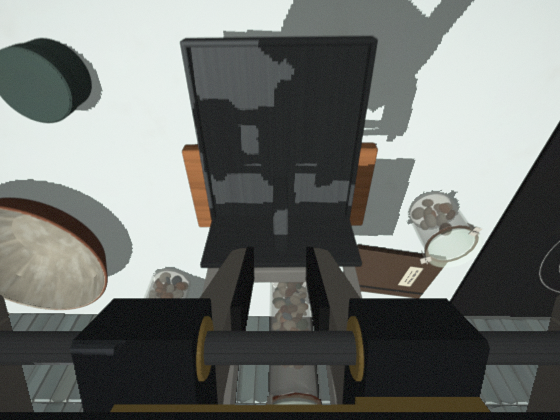

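Call:
{"name": "arm_command", "arguments": {"plan": [{"fingers": 5, "x": -2, "y": -3.0, "z": -1.4, "yaw": 0}, {"fingers": 7, "x": -6, "y": -4, "z": -1.8, "yaw": 0}, {"fingers": 9.1, "x": -10, "y": -5, "z": -2.4, "yaw": 0}, {"fingers": 9.1, "x": -14, "y": -6, "z": -3, "yaw": 0}, {"fingers": 9.1, "x": -18, "y": -7, "z": -3.3, "yaw": 0}, {"fingers": 9.1, "x": -21.5, "y": -8.5, "z": -1.5, "yaw": 0}, {"fingers": 9.1, "x": -22.4, "y": -10, "z": 1, "yaw": 0}, {"fingers": 9.1, "x": -22.4, "y": -10.2, "z": 1.8, "yaw": 0}]}}

```text
t: 27.5
eef_pos: [452.5, -392.1, 170.6]
eef_rot: [[-0.026, 0.914, 0.404], [1.0, 0.021, 0.018], [0.008, 0.404, -0.915]]
wrist_force: [-0.9, 0.8, -0.2]
width: 81.1
```

```bash
python3 - <<'E'
from cell import *
from h import *
c=read_camera("wrist"); np.savez("wrist14.npz",**c); cv2.imwrite("pics/w14.png",c["image"][:,:,::-1])
r=cut_out("wrist","tin")
for d in r[:5]:
    m=d["mask"];ys,xs=np.nonzero(m);print(d["conf"],d["centre"],xs.min(),xs.max(),ys.min(),ys.max())
for d in spot_point("wrist","tin")[:4]: print(d, atz(c,d["centre"],0).round(1))
s=read_camera("side");np.savez("side14.npz",**s)
for d in spot_point("side","tin")[:5]: print(d, atz(s,d["centre"],0).round(1))
E
python3 st.py 500 -388 37.5
```

```text
0.94 [308.8, 57.9] 261 359 3 114
0.94 [158.6, 69.6] 105 212 12 122
0.92 [131.8, 172.6] 85 174 132 216
0.63 [282.5, 196.3] 248 322 153 234
0.41 [433.8, 258.2] 377 486 235 311
{'centre': [168.3, 63.2], 'conf': 0.77} [ 394.  -480.2    0. ]
{'centre': [281.6, 185.4], 'conf': 0.7} [ 509.  -386.7    0. ]
{'centre': [303.5, 50.9], 'conf': 0.61} [ 382.6 -373.3    0. ]
{'centre': [142.5, 161.8], 'conf': 0.58} [ 484.1 -522.6    0. ]
{'centre': [260.5, 341.4], 'conf': 0.8} [ 381.7 -376.5    0. ]
{'centre': [302.9, 332.3], 'conf': 0.76} [ 506.8 -373.7    0. ]
{'centre': [274.5, 367.4], 'conf': 0.73} [ 394.7 -473.3    0. ]
{'centre': [301.9, 248.3], 'conf': 0.7} [639.4  24.7   0. ]
{'centre': [311.5, 374.3], 'conf': 0.67} [ 480.4 -519.     0. ]
t 27.75 q [-0.8945, 0.289, 1.9657, 0.5342, 0.7007, -2.8756] p [455.4, -389.7, 175.6] w 90.9 F [0.2, -0.4, -0.1]
[[-0.0305, 0.9127, 0.4074], [0.9995, 0.026, 0.0168], [0.0047, 0.4077, -0.9131]]
shift [-0.03 -1.55 14.43]
```

View pics/w14.png

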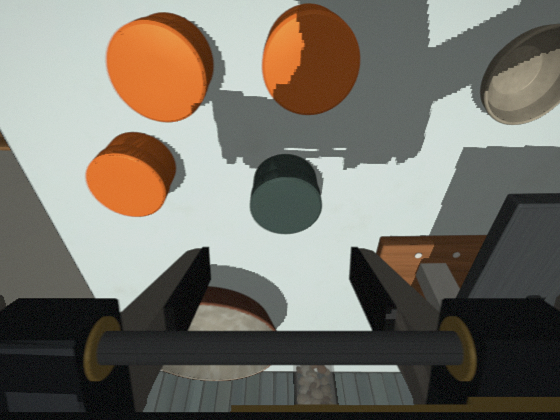

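```bash
python3 - <<'E'
from h import *
w=dict(np.load("wrist14.npz"));s=dict(np.load("side14.npz"))
im=w["image"][140:250,230:340,::-1];cv2.imwrite("pics/w14c.png",cv2.resize(im,None,fx=5,fy=5,interpolation=cv2.INTER_CUBIC))
print(atz(w,(286.5,200),45),atz(s,(304.5,323.5),45),tri([(w,(286.5,200)),(s,(304.5,323.5))]))
for z in (45,):
    a=np.linspace(0,2*np.pi,13)[:-1]; c=atz(w,(286.5,200),45); P=np.c_[c[0]+33*np.cos(a),c[1]+33*np.sin(a),0*a+45]
    q=proj(w,P);print(q.min(0),q.max(0))
E
```

```text
[ 494.09067589 -383.38175069   45.        ] [ 505.01440071 -385.53055214   45.        ] (array([ 504.07330155, -381.75160286,   37.74939724]), [np.float64(3.839192695802973), np.float64(3.839192695803065)])
[249.44631827 167.9588816 ] [323.35787908 227.64104971]
```

View pics/w14c.png

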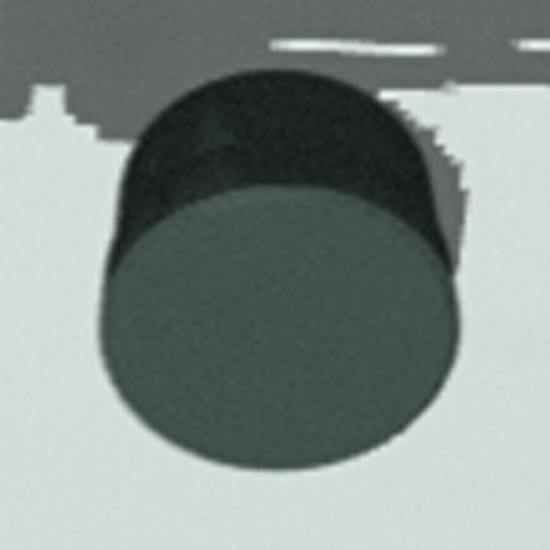

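Call:
{"name": "arm_command", "arguments": {"plan": [{"fingers": 9.1, "x": 0.22, "y": -1.5, "z": 2.5, "yaw": 0}, {"fingers": 9.1, "x": 0.22, "y": -1.5, "z": 6, "yaw": 0}, {"fingers": 9.1, "x": 0.22, "y": -1.5, "z": 9.5, "yaw": 0}, {"fingers": 9.1, "x": 0.22, "y": -1.5, "z": 12.5, "yaw": 0}, {"fingers": 9.1, "x": 0.22, "y": -1.5, "z": 14, "yaw": 0}, {"fingers": 9.1, "x": 0.22, "y": -1.5, "z": 14.4, "yaw": 0}, {"fingers": 9.1, "x": 0.22, "y": -1.5, "z": 14.4, "yaw": 0}, {"fingers": 9.1, "x": 0.22, "y": -1.5, "z": 14.4, "yaw": 0}]}}

```text
t: 28.42
eef_pos: [505.9, -385.3, 44.9]
eef_rot: [[-0.026, 0.919, 0.394], [1.0, 0.023, 0.014], [0.004, 0.394, -0.919]]
wrist_force: [0.8, 0.7, 0.2]
width: 91.0
```

```bash
python3 st.py 500.5 -385.5 37.5; python3 - <<'E'
from cell import *
from h import *
c=read_camera("wrist"); np.savez("wrist15.npz",**c); cv2.imwrite("pics/w15.png",c["image"][:,:,::-1])
c=read_camera("side"); np.savez("side15.npz",**c); cv2.imwrite("pics/s15.png",cv2.resize(c["image"][250:390,230:370,::-1],None,fx=4,fy=4,interpolation=cv2.INTER_CUBIC))
E
```

```text
t 28.4167 q [-0.8089, 0.536, 1.9606, 0.709, 0.4701, -3.0161] p [505.9, -385.3, 44.9] w 91.0 F [0.8, 0.7, 0.2]
[[-0.0265, 0.9188, 0.3938], [0.9996, 0.0226, 0.0145], [0.0044, 0.394, -0.9191]]
shift [-0.01 -0.79  0.47]
```

View pics/w15.png

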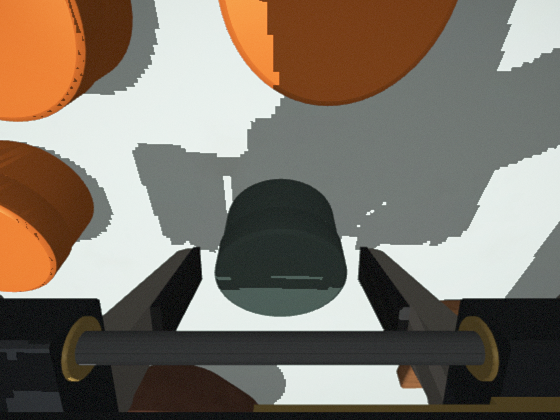

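View pics/s15.png

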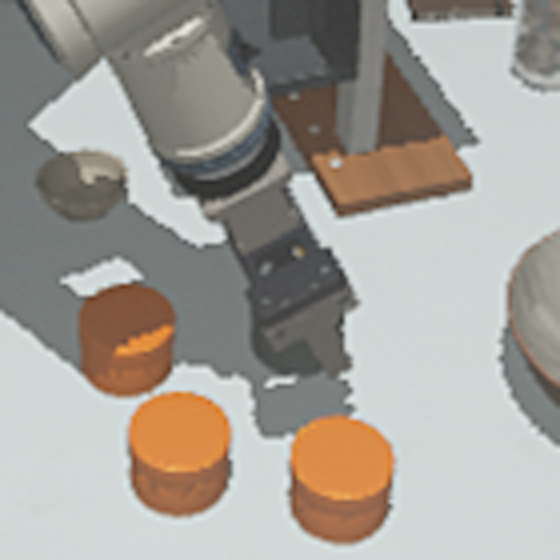

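Call:
{"name": "arm_command", "arguments": {"plan": [{"fingers": 9.1, "x": 0, "y": -0.4, "z": 0.3, "yaw": 0.03}, {"fingers": 9.1, "x": 0, "y": -0.85, "z": 0.5, "yaw": 0.06}, {"fingers": 9.1, "x": 0, "y": -0.85, "z": 0.5, "yaw": 0.06}, {"fingers": 9.1, "x": 0, "y": -0.85, "z": 0.5, "yaw": 0.06}, {"fingers": 6, "x": 0, "y": -0.85, "z": 0.5, "yaw": 0.06}, {"fingers": 6, "x": 0, "y": -0.85, "z": 0.5, "yaw": 0.06}, {"fingers": 6, "x": 0, "y": -0.85, "z": 0.5, "yaw": 0.06}, {"fingers": 6, "x": 0, "y": -0.85, "z": 0.5, "yaw": 0.06}], "newtons": 20}}

```text
t: 29.18
eef_pos: [499.8, -385.9, 37.3]
eef_rot: [[0.03, 0.919, 0.394], [0.999, -0.038, 0.014], [0.028, 0.393, -0.919]]
wrist_force: [-0.5, 1.6, 1.0]
width: 66.2
```

```bash
python3 st.py 500.5 -385.5 37.5
```

```text
t 29.1833 q [-0.8179, 0.5456, 1.971, 0.7368, 0.4578, -2.9944] p [499.8, -385.9, 37.3] w 66.2 F [-0.5, 1.6, 1.0]
[[0.0296, 0.9186, 0.3941], [0.9992, -0.0381, 0.0138], [0.0277, 0.3933, -0.919]]
shift [0.04 0.08 0.01]
```

Call:
{"name": "arm_command", "arguments": {"plan": [{"fingers": 6, "x": 0.1, "y": 1.2, "z": -2.7, "yaw": 0}, {"fingers": 6, "x": 0.2, "y": 2.7, "z": -6, "yaw": 0}, {"fingers": 6, "x": 0.3, "y": 4.2, "z": -9.3, "yaw": 0}, {"fingers": 6, "x": 1.5, "y": 5.8, "z": -12.6, "yaw": 0}, {"fingers": 6, "x": 5, "y": 5.6, "z": -12.7, "yaw": 0}, {"fingers": 6, "x": 9, "y": 5.5, "z": -12.7, "yaw": 0}, {"fingers": 6, "x": 13, "y": 5.3, "z": -12.6, "yaw": 0}, {"fingers": 6, "x": 16, "y": 5.2, "z": -12.5, "yaw": 0}], "newtons": 25}}

```text
t: 29.85
eef_pos: [501.9, -227.1, 176.9]
eef_rot: [[0.029, 0.919, 0.394], [0.999, -0.038, 0.015], [0.029, 0.393, -0.919]]
wrist_force: [-0.2, -0.3, -0.5]
width: 64.6
```

```bash
python3 st.py 503 -163.5 165
```

```text
t 29.85 q [-0.5632, 0.1812, 2.1053, 0.4338, 0.5579, -2.4345] p [501.9, -227.1, 176.9] w 64.6 F [-0.2, -0.3, -0.5]
[[0.0294, 0.9188, 0.3936], [0.9992, -0.0382, 0.0147], [0.0285, 0.3928, -0.9192]]
shift [ 6.33 -0.61  1.23]
```

Call:
{"name": "arm_command", "arguments": {"plan": [{"fingers": 6, "x": 2.5, "y": 0, "z": 0, "yaw": 0}, {"fingers": 6, "x": 5, "y": 0, "z": 0, "yaw": 0}, {"fingers": 6, "x": 6.3, "y": -0.2, "z": 0.2, "yaw": 0}, {"fingers": 6, "x": 6.3, "y": -0.4, "z": 0.7, "yaw": 0}, {"fingers": 6, "x": 6.3, "y": -0.6, "z": 1.2, "yaw": 0}, {"fingers": 6, "x": 6.3, "y": -0.6, "z": 1.2, "yaw": 0}, {"fingers": 6, "x": 6.3, "y": -0.6, "z": 1.2, "yaw": 0}, {"fingers": 6, "x": 6.3, "y": -0.6, "z": 1.2, "yaw": 0}]}}

```text
t: 30.52
eef_pos: [503.1, -164.7, 165.2]
eef_rot: [[0.031, 0.919, 0.393], [0.999, -0.039, 0.014], [0.029, 0.393, -0.919]]
wrist_force: [0.2, 0.1, -0.7]
width: 65.2
```

```bash
python3 - <<'E'
from cell import *
from h import *
c=read_camera("wrist"); np.savez("wrist16.npz",**c); cv2.imwrite("pics/w16.png",c["image"][:,:,::-1])
c=read_camera("side"); np.savez("side16.npz",**c); cv2.imwrite("pics/s16.png",cv2.resize(c["image"][180:290,240:360,::-1],None,fx=6,fy=6,interpolation=cv2.INTER_CUBIC)[:660])
E
python3 st.py 503 -163.5 141
```

```text
t 30.6167 q [-0.4314, 0.1581, 2.1707, 0.3949, 0.4794, -2.287] p [503.1, -164.6, 165.3] w 65.0 F [0.0, -0.2, -0.8]
[[0.0304, 0.9188, 0.3936], [0.9991, -0.0391, 0.0142], [0.0284, 0.3928, -0.9192]]
shift [ 0.04 -0.97  2.24]
```

View pics/w16.png

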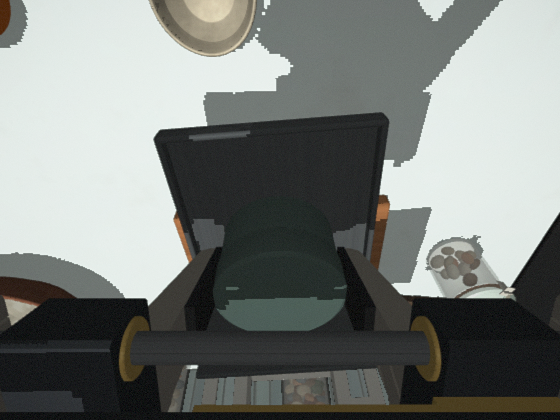

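View pics/s16.png

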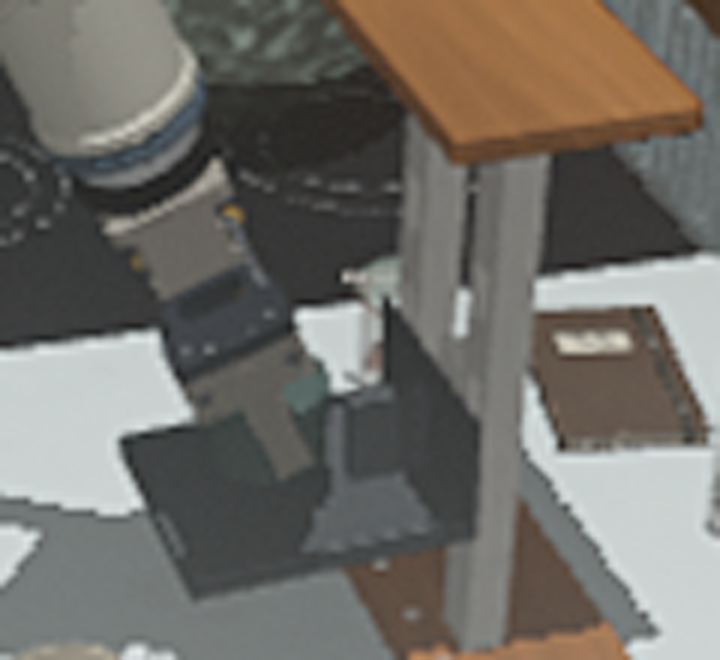

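Call:
{"name": "arm_command", "arguments": {"plan": [{"fingers": 6, "x": 0.04, "y": -0.25, "z": 0.6, "yaw": 0}, {"fingers": 6, "x": 0.04, "y": -0.5, "z": 1.2, "yaw": 0}, {"fingers": 6, "x": 0.04, "y": -0.75, "z": 1.75, "yaw": 0}, {"fingers": 6, "x": 0.04, "y": -0.92, "z": 2.1, "yaw": 0}, {"fingers": 6, "x": 0.04, "y": -0.97, "z": 2.25, "yaw": 0}, {"fingers": 6, "x": 0.04, "y": -0.97, "z": 2.25, "yaw": 0}, {"fingers": 6, "x": 0.04, "y": -0.97, "z": 2.25, "yaw": 0}, {"fingers": 6, "x": 0.04, "y": -0.97, "z": 2.25, "yaw": 0}]}}

```text
t: 31.28
eef_pos: [503.2, -163.5, 141.0]
eef_rot: [[0.03, 0.919, 0.394], [0.999, -0.039, 0.014], [0.028, 0.393, -0.919]]
wrist_force: [0.1, 0.6, -0.7]
width: 64.8
```

```bash
python3 st.py 503 -163.5 139
```

```text
t 31.2833 q [-0.4289, 0.2028, 2.1906, 0.4485, 0.4195, -2.3446] p [503.2, -163.5, 141.0] w 64.8 F [0.1, 0.6, -0.7]
[[0.0304, 0.9187, 0.3939], [0.9991, -0.0391, 0.0141], [0.0283, 0.3931, -0.919]]
shift [-0.   -0.1   0.18]
```

Call:
{"name": "arm_command", "arguments": {"plan": [{"fingers": 6, "x": 0, "y": -0.05, "z": 0.1, "yaw": 0}, {"fingers": 6, "x": 0, "y": -0.1, "z": 0.18, "yaw": 0}, {"fingers": 6, "x": 0, "y": -0.1, "z": 0.18, "yaw": 0}, {"fingers": 6, "x": 0, "y": -0.1, "z": 0.18, "yaw": 0}, {"fingers": 7.4, "x": 0, "y": -0.1, "z": 0.18, "yaw": 0}, {"fingers": 7.4, "x": 0, "y": -0.1, "z": 0.18, "yaw": 0}, {"fingers": 7.4, "x": 0, "y": -0.1, "z": 0.18, "yaw": 0}, {"fingers": 7.4, "x": 0, "y": -0.1, "z": 0.18, "yaw": 0}]}}

```text
t: 31.95
eef_pos: [503.2, -163.5, 139.2]
eef_rot: [[0.03, 0.919, 0.394], [0.999, -0.039, 0.014], [0.028, 0.393, -0.919]]
wrist_force: [-0.8, 0.4, 0.5]
width: 74.3
```

```bash
python3 st.py 503 -163.5 139;python3 - <<'E'
from cell import *
from h import *
c=read_camera("wrist"); np.savez("wrist17.npz",**c); cv2.imwrite("pics/w17.png",c["image"][:,:,::-1])
E
```

```text
t 31.95 q [-0.4289, 0.2062, 2.1924, 0.4541, 0.4144, -2.3507] p [503.2, -163.5, 139.2] w 74.3 F [-0.8, 0.4, 0.5]
[[0.0303, 0.9185, 0.3942], [0.9991, -0.039, 0.0139], [0.0282, 0.3934, -0.9189]]
shift [-0.   -0.02  0.01]
```

View pics/w17.png

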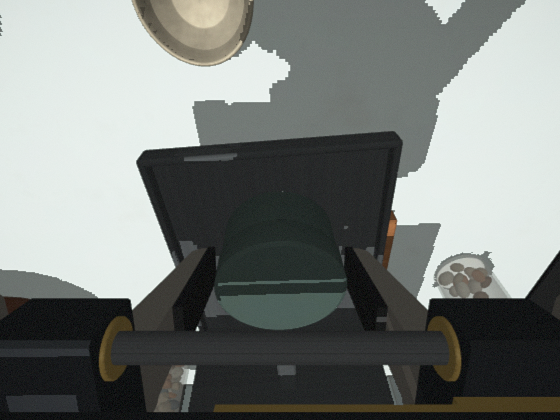

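Call:
{"name": "arm_command", "arguments": {"plan": [{"fingers": 7.4, "x": 0, "y": 0, "z": -0.6, "yaw": 0}, {"fingers": 7.4, "x": 0, "y": 0, "z": -1.5, "yaw": 0}, {"fingers": 7.4, "x": 0, "y": 0, "z": -3, "yaw": 0}, {"fingers": 7.4, "x": 0, "y": 0, "z": -5, "yaw": 0}, {"fingers": 7.4, "x": 0, "y": 0, "z": -8, "yaw": 0}, {"fingers": 7.4, "x": 0, "y": 0, "z": -11, "yaw": 0}, {"fingers": 7.4, "x": 0, "y": 0, "z": -14, "yaw": 0}, {"fingers": 7.4, "x": 0, "y": 0, "z": -17, "yaw": 0}]}}

```text
t: 32.67
eef_pos: [434.8, -165.8, 297.3]
eef_rot: [[0.031, 0.919, 0.394], [0.999, -0.039, 0.013], [0.027, 0.393, -0.919]]
wrist_force: [1.0, -0.3, 0.7]
width: 74.4
```

```bash
python3 st.py;python3 - <<'E'
from cell import *
from h import *
c=read_camera("wrist"); np.savez("wrist18.npz",**c); cv2.imwrite("pics/w18.png",c["image"][:,:,::-1])
W=c
c=read_camera("side"); np.savez("side18.npz",**c); cv2.imwrite("pics/s18.png",cv2.resize(c["image"][180:290,240:360,::-1],None,fx=6,fy=6,interpolation=cv2.INTER_CUBIC)[:660])
for n in ("claw_root","slot_row","shelf_spot","tin"):
  for k,cam in (("wrist",W),("side",c)):
    print(n,k,[(d["centre"],d["conf"]) for d in spot_point(k,n)[:3]])
E
```

```text
t 32.6667 q [-0.516, -0.1449, 2.1277, 0.2831, 0.8281, -2.2077] p [434.8, -165.8, 297.3] w 74.4 F [1.0, -0.3, 0.7]
[[0.0308, 0.9185, 0.3942], [0.9992, -0.0391, 0.0129], [0.0273, 0.3935, -0.9189]]
claw_root wrist [([285.3, 276.3], 0.64), ([277.1, 188.0], 0.32)]
claw_root side []
slot_row wrist [([287.3, 274.4], 0.86), ([282.0, 273.6], 0.68)]
slot_row side [([297.0, 189.2], 0.65), ([309.3, 242.4], 0.62), ([309.1, 246.9], 0.56)]
shelf_spot wrist []
shelf_spot side [([282.4, 265.6], 0.65)]
tin wrist [([5.5, 139.9], 0.83), ([276.1, 185.0], 0.66), ([87.4, 52.0], 0.64)]
tin side [([281.2, 259.8], 0.93), ([260.9, 339.1], 0.93), ([313.0, 370.2], 0.72)]
```

View pics/w18.png

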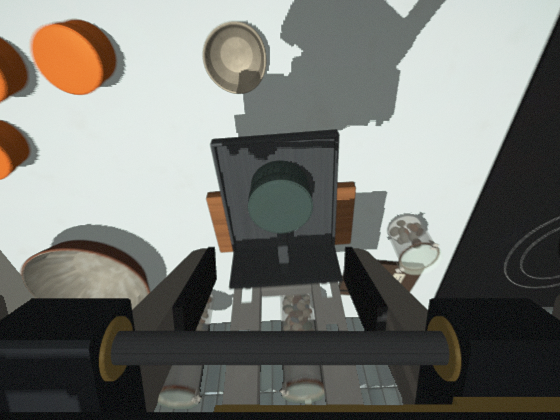

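View pics/s18.png

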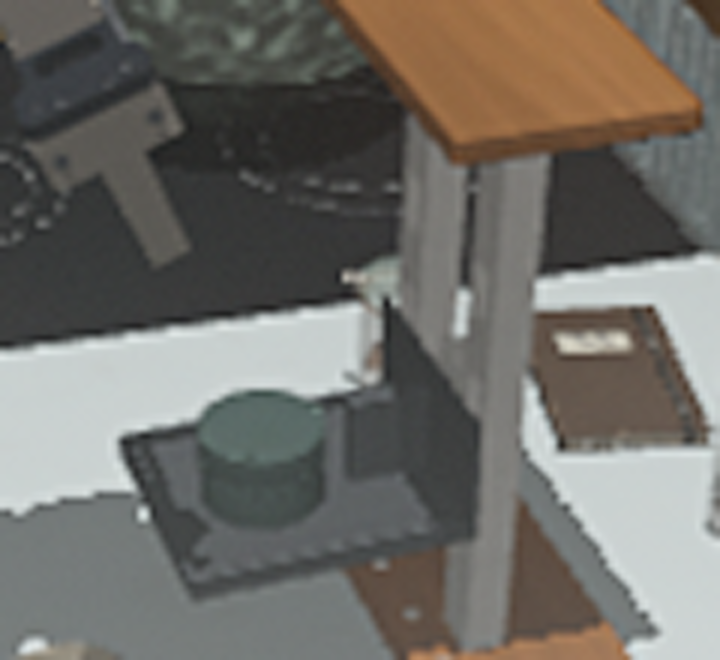

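```bash
python3 - <<'E'
from h import *
s=dict(np.load("side18.npz"))
S=lambda u,v:(240+u/6,180+v/6)
obs={(0,-65,0):(472,537),(-154,-65,0):(195,600),(-154,65,14):(122,437),(0,65,70):(386,298),(0,-65,70):(478,428)}
from scipy.optimize import least_squares
def f(p):
    c,sn=np.cos(p[3]),np.sin(p[3]);R=np.array([[c,-sn,0],[sn,c,0],[0,0,1]])
    return np.concatenate([proj(s,R@np.array(X,float)+p[:3])[0]-S(*u) for X,u in obs.items()])
q=least_squares(f,[605,-162,96,.03],loss="soft_l1");print(q.x.round(3),f(q.x).round(1))
for z in (96,103): print(z,proj(s,[605+1.8,-162-65,z]).round(1),S(472,537))
print("tin lid",atz(s,S(262,428),147),"expected spot 506,-163.5")
E
```

```text
[ 6.13829e+02 -1.27457e+02  6.64860e+01  6.60000e-02] [ 0.   0.3  0.3 -0.6 -0.6 -0.6 -0.4  0.5  0.6  0.3]
96 [[319.9 269.4]] (318.6666666666667, 269.5)
103 [[320.  267.5]] (318.6666666666667, 269.5)
tin lid [ 504.10151598 -177.38936748  147.        ] expected spot 506,-163.5
```

```bash
python3 - <<'E'
from h import *
s=dict(np.load("side18.npz"));w=dict(np.load("wrist18.npz"))
S=lambda u,v:(240+u/6,180+v/6)
y=.028;R=np.array([[np.cos(y),-np.sin(y),0],[np.sin(y),np.cos(y),0],[0,0,1]]);o=np.array([605,-161,96])
for X,u in {(0,-65,0):(472,537),(-154,-65,0):(195,600),(-154,65,14):(122,437),(0,65,70):(386,298),(0,-65,70):(478,428)}.items():
    print(X,proj(s,R@X+o).round(1),np.round(S(*u),1))
a=np.linspace(0,2*np.pi,37);c=R@[-99,0,0]+o
for z in (102,147):
    q=proj(s,np.c_[c[0]+33*np.cos(a),c[1]+33*np.sin(a),0*a+z]);print(z,q.min(0).round(1),q.max(0).round(1))
print("obs lid",S(198,390),S(327,468),"base bottom",S(262,530))
# wrist
for X in ((0,-65,70),(0,65,70),(-154,-65,14),(-154,65,14)): print(X,proj(w,R@X+o).round(1))
q=proj(w,np.c_[c[0]+33*np.cos(a),c[1]+33*np.sin(a),0*a+147]);print("wrist lid",q.min(0).round(1),q.max(0).round(1))
E
```

```text
(0, -65, 0) [[319.8 269.2]] [318.7 269.5]
(-154, -65, 0) [[271.8 277.8]] [272.5 280. ]
(-154, 65, 14) [[259.9 249.8]] [260.3 252.8]
(0, 65, 70) [[305.9 228.1]] [304.3 229.7]
(0, -65, 70) [[321.4 250.4]] [319.7 251.3]
102 [272.  254.5] [293.1 267.1]
147 [272.3 242.8] [293.7 255. ]
obs lid (273.0, 245.0) (294.5, 258.0) base bottom (283.6666666666667, 268.3333333333333)
(0, -65, 70) [[229.1 291.1]]
(0, 65, 70) [[340.9 284.4]]
(-154, -65, 14) [[209.9 148.7]]
(-154, 65, 14) [[340.3 139.8]]
wrist lid [246.6 183.2] [311.8 234.8]
```

```bash
python3 -c "
from cell import *
o=get_obs();print(o['t'],o['qvel'].round(3),o['wrist_force'].round(1));print(sign_off())"
```

```text
33.1667 [ 0.    -0.001 -0.005  0.001  0.001 -0.001] [-0.5 -0.2 -1.1]
the job is handed in; nothing more can be done
None
```

The shelf is hooked into the middle row of slots and pressed down, and the dark green tin stands on its floor in front of the web. I handed the job in at 33.2 s with the arm at rest, clear of everything. No verdict was reported.

**How it was done**
- **Squaring the shelf:** I gripped the shelf with the gripper pointing down and turned it to match the rack.
- **Leaning the gripper:** The move command has no tilt. I got the lean by repeatedly commanding poses just out of reach near the top of the arm's range. It reached about 25 degrees, and during the hanging it was 23.5 to 24.
- **Hanging:** I re-gripped the web and entered the slots. The plate met the uprights at the expected depth. Going down, the shelf came to a hard stop at about 49 N, within about 1 mm of the expected home height.
- **Tin:** The one dark green tin among three orange look-alikes was gripped at 66 mm. I lowered it onto the shelf floor and let it go.

**Last checks**
- **Passed:** The last pictures show the shelf hanging on its own, with the rear lower corner within about 1 mm of home height. The tin stands upright and mid-width, and the bowl and jar look untouched.
- **Not directly seen:** The latch is hidden behind the back plate, so that it is out is inferred from the hard stop and the height. I also felt no clear latch force at the end of any call on the way down. The tongs are not in the last crops, but the arm never went near them.
- **Disagreed:** The side view suggests the front of the shelf droops by roughly 0.04 rad, inside the 0.12 limit. The raw camera positions differed by up to about 8 mm. A side-view fit of the shelf with height left free was well off (z 66 mm), so I trusted the arm's measured positions. One side-view reading of the tin was 14 mm off sideways, which matches that droop and bias.

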